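Put away a soldering set

TASK

Put the soldering things away where each kind belongs: the charcoal block and the plaster block flat in the two-bay tray, one to a bay and lengthwise in it, the two flux jars upright in the two wells of the jar board, and the file lying in the file rest, either way round. Keep the blocks and jars the same way up as you found them, leave the steel tweezers lying where they are, and let go of everything.

Things in the scene. Friction and masses are not known exactly. Their poses are not given: they have to be found in the camera images.
- charcoal_block: Charcoal soldering block: black brick 45 (x) x 71 (y) x 22 mm high, loose. Origin: centre of its underside, z up.
- plaster_block: Plaster casting block: white brick 48 (x) x 71 (y) x 42 mm high, loose. Origin: centre of its underside, z up.
- jar_a: Small round flux jar, white with a yellow cap, 46 mm across and 41 mm high, standing, loose; cap fixed. Origin: centre of its underside, z up.
- jar_b: The second flux jar, identical to the first. Left of all the things stands the tall side wall of the bench cupboard (world y = 0.44 m, from world x = 0.5 m outward): swing in from the front middle, not across that wall.
- needle_file (a point): Small hand file lying flat, 170 mm long, loose: a round black handle 14 mm wide and 15 mm thick from x = -85 to -19 mm, then a 10 mm wide steel blade to x = +85 mm. This point lies on its long axis at the middle of its length, 7.5 mm above the table while it lies there; its x axis runs from handle to blade. It may roll a little about its length when put down. Balances near x = -25 mm; take it by the handle near x = -40 mm.
- block_tray: Fixed dark wooden tray 198 (x) x 78 (y) mm with a grey floor and low lips; a cross lip parts it into two equal oblong bays end to end along x. Each bay is 90 (x) x 66 (y) mm inside, centred at x = -48 and x = +48 mm, y = 0. Floor 4 mm and lip tops 11 mm above the table. Origin: centre of its underside.
- jar_board: Fixed dark wooden board 148 (x) x 78 (y) x 12 mm with two round wells 65 mm across and 8 mm deep, at x = -36 and x = +36 mm, y = 0 (well floors 4 mm above the table). Origin: centre of its underside.
- file_rest: Fixed narrow dark wooden file rest 206 (x) x 48 (y) mm with a grey bed 3 mm above the table, 194 x 36 mm inside. Walls 12 mm high stand only round the two ends (from |x| = 70 mm outward); the middle is open at both sides for the fingers. Origin: centre of its underside, x along its length.
- steel_tweezers: Bystander: steel tweezers lying flat, 135 x 16 x 8 mm, loose, between the trays and the things to be sorted. Origin: middle, at the underside; x along its length.
Mind the look-alikes: they are no part of the job. There is more than one size of the plaster_block; the job needs the larger.

How it is judged (in metres and radians):
At the end, for the whole second after the job is handed in: Each block flat in its own tray bay and each jar upright in its own well (within 12 mm of its centre along both axes, 4 mm in height); the file on the bed of the file rest (within 14 mm along, 13 mm across, 4 mm in height, 0.2 rad, either way); blocks and jars tilted under 0.08 rad and at rest ((((x of charcoal_block in the frame of block_tray between -0.06 and -0.036 m and y of charcoal_block in the frame of block_tray between -0.012 and 0.012 m and z of charcoal_block in the frame of block_tray between 0 and 0.008 m) and (x of plaster_block in the frame of block_tray between 0.036 and 0.06 m and y of plaster_block in the frame of block_tray between -0.012 and 0.012 m and z of plaster_block in the frame of block_tray between 0 and 0.008 m)) or ((x of plaster_block in the frame of block_tray between -0.06 and -0.036 m and y of plaster_block in the frame of block_tray between -0.012 and 0.012 m and z of plaster_block in the frame of block_tray between 0 and 0.008 m) and (x of charcoal_block in the frame of block_tray between 0.036 and 0.06 m and y of charcoal_block in the frame of block_tray between -0.012 and 0.012 m and z of charcoal_block in the frame of block_tray between 0 and 0.008 m))) and (((x of jar_a in the frame of jar_board between -0.048 and -0.024 m and y of jar_a in the frame of jar_board between -0.012 and 0.012 m and z of jar_a in the frame of jar_board between 0 and 0.008 m) and (x of jar_b in the frame of jar_board between 0.024 and 0.048 m and y of jar_b in the frame of jar_board between -0.012 and 0.012 m and z of jar_b in the frame of jar_board between 0 and 0.008 m)) or ((x of jar_b in the frame of jar_board between -0.048 and -0.024 m and y of jar_b in the frame of jar_board between -0.012 and 0.012 m and z of jar_b in the frame of jar_board between 0 and 0.008 m) and (x of jar_a in the frame of jar_board between 0.024 and 0.048 m and y of jar_a in the frame of jar_board between -0.012 and 0.012 m and z of jar_a in the frame of jar_board between 0 and 0.008 m))) and x of needle_file in the frame of file_rest between -0.014 and 0.014 m and y of needle_file in the frame of file_rest between -0.013 and 0.013 m and z of needle_file in the frame of file_rest between 0.0065 and 0.0145 m and angle between the x axis of needle_file and the x axis of file_rest, either way round below 0.2 rad and angle between each of charcoal_block, plaster_block, jar_a, jar_b's own z axis and vertical below 0.08 rad and linear speed of each of charcoal_block, plaster_block, jar_a, jar_b below 0.02 m/s); the robot touches nothing.
It fails at once if the steel tweezers are moved by more than 40 mm (distance of steel_tweezers from where it was at the start of the episode above 0.04 m).
It also fails if it takes over 122 s, if anything falls off the work surface, if the arm or the gripper's body presses on something with over 40 N, if the wrist force passes 120 N, or if a joint passes its speed limit or range.

ROBOT

A 6-joint arm with a two-finger parallel gripper is mounted at the origin on a cart in front of the work surface, level with it; the furniture and walls round the work are solid. World frame = base frame: x ahead of the robot, y to its left, z up, the work surface at z = 0. Lengths are in m, angles in degrees, forces in N, time in s.
With the tool pointing down it reaches from about 0.375 to 0.75 m from the base axis. Payload 9 kg.
Tool frame: the origin (TCP) lies midway between the tips of the shut fingers; the grasp point (between the pads) lies behind it (pinch_z is the z of the grasp point in the tool frame, in m); z points along the fingers, y is the direction in which the jaws open and shut (so a half turn about z gives the same grasp; the last joint's range is limited). The gripper opens to 85 mm and grips with 20 to 120 N. Pads are 22 mm wide; open, the fingers measure 114 mm over their backs; the gripper's body (76 mm by 85 mm) begins 54 mm behind the grasp point. The pads swing forward as they close: fully open they stand 13 mm farther back than shut.
Start: joints at [62.527, 5.964, 5.575, 89.605, 0, 77.527], TCP at [0.155, 0.58, 0.211] pointing down, gripper open.
Joint ranges: [-171.21, 171.21], [-48.23, 106.86], [-62.78, 66.21], [-105.2, 120.99], [-86.42, 89.51], [-180, 180]. Speed limits (degrees/s): [127.2, 127.2, 147.25, 180, 180, 180].

INTERFACE

Orientations are given as a 3x3 rotation matrix whose columns are the frame's x, y, z axes.
In Python, from workcell import observe, grab_frame, camera_params, close_job, recognise, masks_of, pinch_z gives the robot as it stands.
- The arm moves only by the tool arm_command, never from a script. Its argument "motion" is a list of rows, each a list of 5 numbers: the shift along the tool's x, y, z in units of 60 mm (1.0 is 60 mm), then the turn about the tool's z in units of 5 degrees (1.0 is 5 degrees), then the gripper's target within -1 to 1 (fully open at 1, half-way at 0, shut at -1). A call has 1 to 5 rows; each row is the pose to reach, as a shift and turn from the pose measured when the call began, along the tool's axes at that moment; what a row does not reach only later rows make up. A row lasts 1/8 s, in which the tool goes at most 62.5 mm and 10.7 degrees, less where a joint would pass 70% of its speed; a pose out of reach is approached as far as the arm can. A call with a gripper value outside its range is refused whole. The fingers move at their own pace and stop on an object; "force" is the grip in N (left out, the last holds). Time passes only in rows, so rows that repeat a pose let the fingers close. It gives the time, the measured TCP pose, the force and the opening at its end, in the units of the state.
- observe(): the state, without advancing time (a new reading comes with each control period).
- grab_frame(name): name is "scene" or "side" or "wrist"; returns (picture, depth): 400x640x3 uint8, red, green, blue; 400x640 float32, m along the optical axis (not along the pixel's ray), 0 where there is no reading.
- camera_params(name): a dict with "fovy" (degrees; the focal length in pixels is half the picture's height over the tangent of half this angle, whatever the lens; pixels are square), "cx", "cy" (the principal point, pixels), "distortion" ([k1, k2, p1, p2, k3] as OpenCV has them; the pictures are not rectified), "R" (3x3) and "t" (3): a world point X has camera coordinates R X + t. Camera axes: x right, y down, z forward; pixel columns grow to the right and rows downward; lengths in m; the calibration is good to about 2 mm. A picture is of the moment at which its call begins: read the wrist's pose just before it. camera_params takes no time and is no camera call; for the wrist camera it gives the pose at the moment of the call.
- close_job(): hands the job in, once; it reports no verdict.
Trained networks look in the newest picture that a camera, given by its name, has taken for a name from the list of things; names that differ only in an ending like _2 or _b are one class to them, and where a whole thing is asked for, a point or a joint stands for the part that bears it (a point fixed in the world has none). Each returns a list of dicts, best first, with "confidence" (0 to 1); they miss things now and then, are a little off and sometimes report something else, mostly with a low value. They report only what shows in the picture. A call takes as long as a camera call. They do not tell look-alikes from the thing itself.
- recognise(camera, label): "extent" ([left, top, right, bottom] in pixels, round what is visible of it).
- masks_of(camera, label): "region" (400x640 bool, what is visible of it) and "extent" ([left, top, right, bottom] in pixels, round what is visible of it).
The state is a dict: "t": time; "joints": joint angles; "joint_velocities": joint speeds; "joint_torque": joint torques, N m; "eef_pos": TCP position; "tool_rot": TCP orientation; "force": force on the tool from outside, world axes, zero at the start; "torque": the same for the moment, N m; "opening": opening from 0.0 (shut) to 1.0 (fully open).
Only numpy, scipy, OpenCV 4.12 (cv2) and the standard library are available. Lean on these libraries where they do the work, as an engineer would, in place of code of your own. Each camera call takes 0.05 s, during which the arm holds its last target.

## Working session

There is one attempt and no reset: what is moved stays moved. The work goes in short steps, Python scripts to look and compute and a tool call to move; the robot and the scene stay as the last step left them, time stands still between calls to the robot, and variables do not carry over. Pictures are saved under pics/ and viewed, and the job is handed in when it is done.

Besides the shell and the picture viewer there is one more tool, called after ">>>" as name([rows], argument=value, ...), one row to a line, values as JSON. arm_command: Moves the arm, as the interface text tells. Its arguments: {"type":"object","properties":{"motion":{"type":"array","items":{"type":"array","items":{"type":"number"}}},"force":{"type":"number"}},"required":["motion"]}

```bash
mkdir -p pics; ls; python3 - <<'E'
from workcell import *
import cv2
print(observe()); print(pinch_z)
for n in ("scene","side","wrist"):
    print(n,camera_params(n))
    im,d=grab_frame(n); cv2.imwrite(f"pics/{n}0.png",im[:,:,::-1])
E
```

```text
pics
{'t': 0.0, 'joints': array([ 6.25282221e+01,  5.99845524e+00,  5.52756251e+00,  8.96037047e+01,
       -1.99812345e-03,  7.75265580e+01]), 'joint_velocities': array([ 0.00666086, -0.02907525, -0.08693736,  0.04372859, -0.01345706,
        0.00967162]), 'joint_torque': array([ 7.65707919e-04, -5.56931984e+01,  5.03643572e+01,  1.70410902e-02,
       -2.55790037e-04, -3.76895912e-06]), 'eef_pos': array([0.15511287, 0.57924134, 0.21032884]), 'tool_rot': array([[-9.65933278e-01,  2.58790605e-01, -5.69672627e-04],
       [ 2.58791114e-01,  9.65932600e-01, -1.17124538e-03],
       [ 2.47158061e-04, -1.27877110e-03, -9.99999152e-01]]), 'force': array([ 0.66830387, -0.23412495,  0.05117404]), 'torque': array([ 0.07087011, -0.00671154,  0.0074654 ]), 'opening': 0.9995374297348215}
-0.0187
scene {'fovy': 45.81454635094296, 'cx': 309.76337975708606, 'cy': 200.51433107168833, 'distortion': array([-0.10873665,  0.        ,  0.        ,  0.        ,  0.        ]), 'R': array([[-0.8358249 , -0.54895579,  0.00665337],
       [-0.42429181,  0.63822942, -0.64237035],
       [ 0.34838655, -0.53973211, -0.76636549]]), 't': array([0.52080337, 0.27347616, 0.94954144])}
side {'fovy': 53.633645376193066, 'cx': 318.79916935330897, 'cy': 202.70950538127596, 'distortion': array([0.02026861, 0.        , 0.        , 0.        , 0.        ]), 'R': array([[ 0.70981261, -0.7040632 , -0.0214727 ],
       [-0.48657992, -0.46805556, -0.73767471],
       [ 0.5093192 ,  0.53405899, -0.67481475]]), 't': array([-0.41684531,  0.36514568,  0.57131996])}
wrist {'fovy': 71.92180084275569, 'cx': 321.51632172544566, 'cy': 203.28549196962962, 'distortion': array([-0.02769626,  0.        ,  0.        ,  0.        ,  0.        ]), 'R': array([[ 0.25878892,  0.96593314, -0.00121013],
       [ 0.92420931, -0.24724581,  0.29104407],
       [ 0.28082991, -0.07643739, -0.95670888]]), 't': array([-0.59843913, -0.03793804,  0.37876419])}
```

View pics/scene0.png

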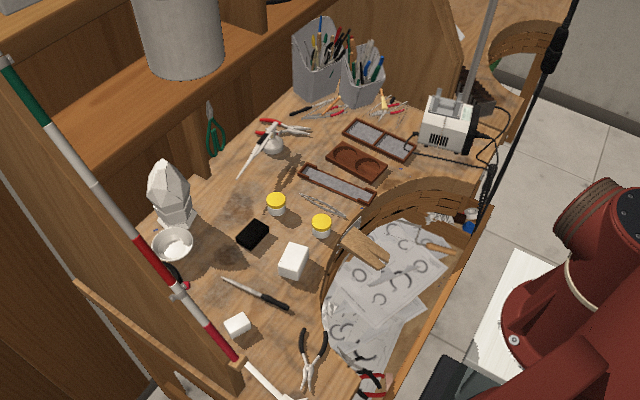

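View pics/side0.png

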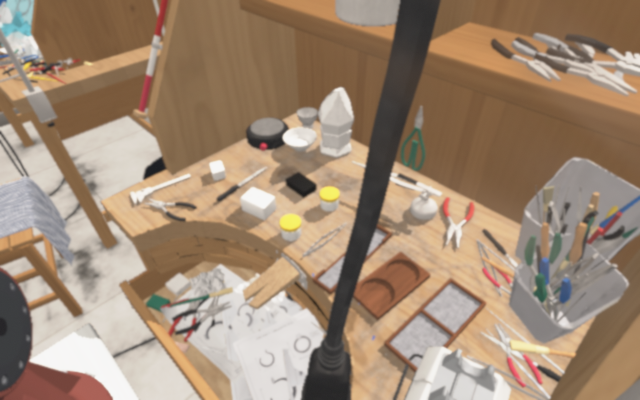

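View pics/wrist0.png

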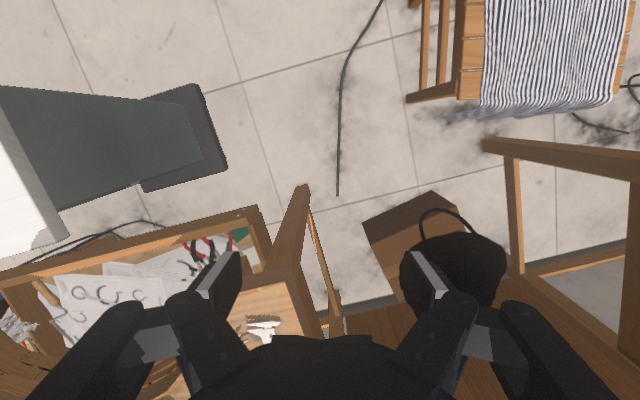

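The scene view shows charcoal at (253,234), the large plaster block at (293,260) and its small look-alike at (237,325). The jars are at (276,203) and (321,226), and the file is around (257,294). The tweezers are at (323,205), the rest at (337,184), the board at (356,160) and the tray at (378,140).

```bash
cat > h.py <<'E'
from workcell import *
import numpy as np, cv2
def K(p):
    f=200/np.tan(np.radians(p['fovy'])/2)
    return np.array([[f,0,p['cx']],[0,f,p['cy']],[0,0,1]])
def cloud(p,d):
    k=K(p); v,u=np.mgrid[0:400,0:640]
    q=cv2.undistortPoints(np.stack([u,v],-1).reshape(-1,1,2).astype(np.float64),k,p['distortion']).reshape(400,640,2)
    C=np.dstack([q*d[...,None],d]).reshape(-1,3)
    return ((C-p['t'])@p['R']).reshape(400,640,3)
def proj(p,X):
    X=np.asarray(X,float).reshape(-1,3)
    return cv2.projectPoints(X,cv2.Rodrigues(p['R'])[0],p['t'],K(p),p['distortion'])[0].reshape(-1,2)
E
cat > m.py <<'E'
from h import *
import sys
for cam in ("scene","side"):
    im,d=grab_frame(cam);p=camera_params(cam);W=cloud(p,d)
    np.save(f'{cam}_W.npy',W); np.save(f'{cam}_im.npy',im)
    for l in ["charcoal_block","plaster_block","jar_a","needle_file","block_tray","jar_board","file_rest","steel_tweezers"]:
        for r in masks_of(cam,l):
            if r['confidence']<.3: continue
            M=r['region']&(d>0); P=W[M]
            if len(P)<20: continue
            np.save(f"mask_{cam}_{l}_{[int(e) for e in r['extent']][0]}.npy",r['region'])
            P=P[(P[:,2]>-.01)&(P[:,2]<.08)]
            z=np.percentile(P[:,2],[5,50,90]) 
            rr=cv2.minAreaRect((P[:,:2]*1000).astype(np.float32))
            print(cam,l,round(r['confidence'],2),[int(e) for e in r['extent']],len(P),"z",z.round(4),"med",np.median(P,0).round(3),"rect",[np.round(a,1) for a in rr])
E
python3 m.py
```

```text
scene charcoal_block 0.78 [240, 214, 270, 253] 628 z [0.0064 0.0204 0.0229] med [0.676 0.161 0.02 ] rect [array([680.7, 150.4]), array([86. , 48.4]), np.float64(89.2)]
scene charcoal_block 0.36 [278, 241, 309, 281] 875 z [0.0051 0.0392 0.0421] med [0.551 0.179 0.039] rect [array([565.2, 157.6]), array([ 60.9, 101. ]), np.float64(13.1)]
scene plaster_block 0.55 [276, 240, 309, 281] 848 z [0.0096 0.0394 0.0421] med [0.551 0.178 0.039] rect [array([558.7, 156.5]), array([ 47.8, 100.2]), np.float64(13.0)]
scene plaster_block 0.55 [221, 315, 251, 337] 459 z [0.0061 0.0257 0.0281] med [0.561 0.358 0.026] rect [array([565.5, 355.4]), array([47.4, 34.2]), np.float64(65.1)]
scene jar_a 0.76 [270, 193, 287, 216] 373 z [0.0081 0.0391 0.0423] med [0.676 0.067 0.039] rect [array([682.6,  61.7]), array([44., 46.]), np.float64(69.7)]
scene jar_a 0.61 [312, 215, 333, 239] 435 z [0.0032 0.0392 0.0421] med [0.552 0.062 0.039] rect [array([563.3,  39.9]), array([46.1, 81.9]), np.float64(23.9)]
scene needle_file 0.72 [339, 117, 417, 164] 1571 z [0.0011 0.0055 0.0114] med [ 0.587 -0.298  0.005] rect [arr
[... 2039 characters left out ...]
), np.float64(41.7)]
side block_tray 0.89 [384, 276, 487, 372] 4206 z [0.0017 0.0038 0.0101] med [ 0.587 -0.295  0.004] rect [array([ 588.1, -295.2]), array([ 82.6, 198.3]), np.float64(87.6)]
side jar_board 0.68 [354, 252, 431, 320] 2700 z [0.0024 0.0057 0.0126] med [ 0.593 -0.186  0.006] rect [array([ 603.3, -181.3]), array([ 88.1, 160.7]), np.float64(84.6)]
side file_rest 0.87 [310, 224, 392, 296] 943 z [0.0013 0.0037 0.0115] med [ 0.551 -0.091  0.004] rect [array([600.1, -89.7]), array([205.4,  49.8]), np.float64(3.0)]
side steel_tweezers 0.61 [301, 225, 346, 257] 90 z [-0.0001  0.005   0.0077] med [ 0.557 -0.014  0.005] rect [array([589.8, -12.4]), array([123.8,  16.2]), np.float64(2.0)]
```

```bash
cat > fit.py <<'E'
from h import *
from scipy.optimize import minimize
Ws={c:np.load(f'{c}_W.npy').reshape(-1,3) for c in('scene','side')}
def near(c,x,y,r,z0,z1):
    W=Ws[c]; return W[(np.hypot(W[:,0]-x,W[:,1]-y)<r)&(W[:,2]>z0)&(W[:,2]<z1)][:,:2]
def fitbox(P,x0,lx,ly):
    # smallest shift so that rect lx x ly covers points evenly: match the extents (2-98 pct mid)
    best=None
    rr=cv2.minAreaRect((P*1000).astype(np.float32)); return rr
for n,x,y,r,z0,z1 in [("char",.677,.155,.05,.017,.03),("plas",.553,.167,.05,.035,.05),("small",.563,.353,.035,.023,.035),("jarA",.679,.06,.035,.037,.05),("jarB",.554,.055,.035,.037,.05)]:
    for c in Ws:
        P=near(c,x,y,r,z0,z1)
        if len(P)<10: print(n,c,len(P));continue
        rr=cv2.minAreaRect((P*1000).astype(np.float32)); cc=cv2.minEnclosingCircle((P*1000).astype(np.float32))
        print(n,c,len(P),[np.round(a,1) for a in rr],"circ",np.round(cc[0],1),round(cc[1],1),"mean",(P.mean(0)*1000).round(1))
E
python3 fit.py
python3 - <<'E'
from h import *
# map overlay top view height
W=[np.load(f'{c}_W.npy').reshape(-1,3) for c in('scene','side')]
I=[np.load(f'{c}_im.npy').reshape(-1,3) for c in('scene','side')]
out=[]
for w,i in zip(W,I):
    im=np.zeros((380,400,3),np.uint8)  # 2mm? x .40-.80 ; y -.4...4
    s=500
    u=((w[:,0]-.40)*1600).astype(int); v=((.0-w[:,1])*1600).astype(int)
    im=np.zeros((600,640,3),np.uint8)
    ok=(u>=0)&(u<640)&(v>=0)&(v<600)&(w[:,2]<.1)&(w[:,2]>-.02)
    h=np.clip((w[:,2]+.002)*255/.018,0,255).astype(np.uint8)
    col=i.copy(); col[:,0]=h
    im[v[ok],u[ok]]=col[ok]
    im=cv2.dilate(im,np.ones((3,3)))
    out.append(cv2.resize(im,(400,375)))
cv2.imwrite('pics/top.png',np.hstack(out)[:,:,::-1])
E
```

```text
char scene 508 [array([680.8, 157. ]), array([72.3, 47.9]), np.float64(89.1)] circ [680.6 157. ] 41.8 mean [679.9 158. ]
char side 353 [array([678. , 156.9]), array([73. , 47.3]), np.float64(87.9)] circ [677.2 157.6] 40.1 mean [676.7 155.1]
plas scene 621 [array([556.1, 169.4]), array([48.1, 72.1]), np.float64(12.9)] circ [556.4 169.1] 40.6 mean [554.6 171.2]
plas side 448 [array([554. , 168.7]), array([49.8, 72.9]), np.float64(12.2)] circ [554.9 168.9] 42.0 mean [552.  165.9]
small scene 348 [array([565.4, 354.8]), array([47.5, 34.3]), np.float64(68.0)] circ [566.1 353.7] 27.0 mean [564.8 354.8]
small side 142 [array([563. , 353.4]), array([47.9, 30.9]), np.float64(66.1)] circ [561.6 354. ] 27.6 mean [562.5 352.2]
jarA scene 234 [array([681.8,  60.9]), array([45. , 45.6]), np.float64(57.2)] circ [682.   59.6] 24.2 mean [682.   60.6]
jarA side 223 [array([679.5,  59.6]), array([44.1, 46.2]), np.float64(3.0)] circ [679.4  59.1] 23.8 mean [678.2  58.1]
jarB scene 259 [array([555.5,  55.4]), array([44.3, 44.1]), np.float64(54.5)] circ [556.   55.6] 24.0 mean [555.8  56.2]
jarB side 273 [array([553.5,  55.7]), array([45.4, 44.5]), np.float64(78.5)] circ [554.   54.6] 23.6 mean [553.   53.7]
```

View pics/top.png

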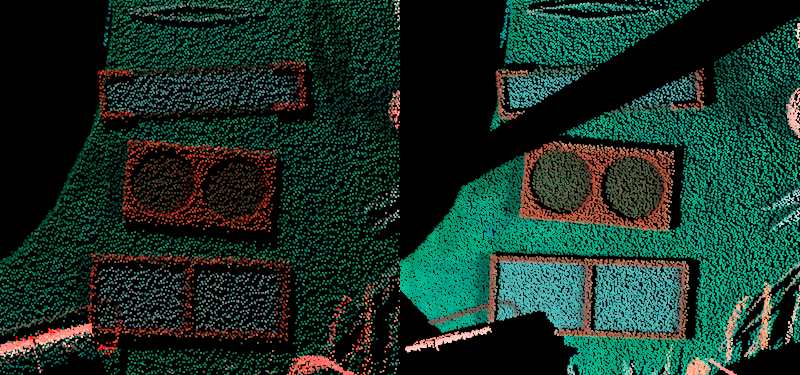

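```bash
python3 - <<'E'
from h import *
from scipy.optimize import minimize
W={c:np.load(f'{c}_W.npy').reshape(-1,3) for c in('scene','side')}
def wood(c,x,y,lx,ly,z0):
    w=W[c]; m=(abs(w[:,0]-x)<lx/2+.02)&(abs(w[:,1]-y)<ly/2+.02)&(w[:,2]>z0)&(w[:,2]<.016)
    return w[m][:,:2]
for n,x,y,lx,ly in [("tray",.588,-.297,.198,.078),("board",.602,-.185,.148,.078),("rest",.602,-.091,.206,.048)]:
    for c in W:
        P=wood(c,x,y,lx,ly,.0085)
        # drop isolated
        from scipy.spatial import cKDTree
        k=cKDTree(P); P=P[[len(q)>3 for q in k.query_ball_point(P,.006)]]
        best=None
        for a in np.radians(np.arange(-10,10.1,.5)):
            R=np.array([[np.cos(a),np.sin(a)],[-np.sin(a),np.cos(a)]]); q=P@R.T
            lo=np.percentile(q,.7,0);hi=np.percentile(q,99.3,0)
            s=np.prod(hi-lo)
            if best is None or s<best[0]: best=(s,np.degrees(a),((lo+hi)/2)@R,hi-lo)
        print(n,c,len(P),round(best[1],1),(best[2]*1000).round(1),(best[3]*1000).round(1))
# file
for c in W:
    w=W[c]; m=(abs(w[:,0]-.582)<.1)&(abs(w[:,1]-.271)<.03)&(w[:,2]>.0055)&(w[:,2]<.03)
    P=w[m]; k=cKDTree(P); P=P[[len(q)>3 for q in k.query_ball_point(P,.006)]]
    print("file",c,len(P),[np.round(a,1) for a in cv2.minAreaRect((P[:,:2]*1000).astype(np.float32))])
    H=P[P[:,2]>.0115]; print(" high x",(np.percentile(H[:,0],[2,98])*1000).round(1), "mean",H.mean(0).round(4), "end x", np.percentile(P[:,0],[1,99]).round(4), 'lowend y',P[P[:,0]<.52][:,1].mean().round(4), 'hiend y',P[P[:,0]>.64][:,1].mean().round(4))
# obstacles grid max height
A=np.vstack(list(W.values()))
print("max height cm, rows y .44..-.44 step .04, cols x .24...88 step .04")
for y in np.arange(.44,-.46,-.04):
    row=[]
    for x in np.arange(.16,.92,.04):
        m=(abs(A[:,0]-x)<.02)&(abs(A[:,1]-y)<.02)&(A[:,2]>-.4)&(A[:,2]<.6)
        row.append("%3d"%(np.percentile(A[m,2],98)*100) if m.sum()>5 else "  .")
    print("%5.2f"%y," ".join(row))
E
```

```text
tray scene 353 -1.5 [ 589.2 -296.8] [198.2  80.8]
tray side 842 -2.0 [ 588.  -298.1] [197.5  78.6]
board scene 568 -4.0 [ 599.4 -185.4] [147.8  80.6]
board side 1207 -5.0 [ 597.5 -185.3] [148.7  78.6]
rest scene 164 3.0 [602.8 -89.8] [206.6  48.6]
rest side 214 2.5 [600.5 -90.6] [205.7  47.7]
file scene 236 [array([579.3, 272. ]), array([151.6,  12.5]), np.float64(6.0)]
 high x [505.6 563. ] mean [0.5317 0.2668 0.0134] end x [0.5049 0.6481] lowend y 0.2657 hiend y 0.2808
file side 189 [array([578.4, 271.8]), array([153.9,  13.1]), np.float64(7.5)]
 high x [506.5 564.3] mean [0.5349 0.2667 0.0131] end x [0.5022 0.6498] lowend y 0.2625 hiend y 0.2801
max height cm, rows y .44..-.44 step .04, cols x .24...88 step .04
 0.44   .   .   .   .   0   0   0  19  25  32  38  45  51  58  59  37  32  30  28
 0.40   .   . -18 -19   0   0   0   0   0   0   1   0   0   0   4  59  38  38   4
 0.36   .   . -18 -20   0   0   1   0   0   0   2   2   0   0   4  59  38  38  38
 0.32   .   . -18 -26   0   0   0   0   0   0   2   0   0   0   3  59  38  38  38
 0.28   .   . -18 -25   0   0   0   0   0   1   
[... 809 characters left out ...]
   0   1   0   0   0   1   1  38  38  38  38
-0.16   0   . -18 -25 -25 -25 -26 -26   0   1   1   1   1   1   0  38  38  39  38
-0.20   .   . -18 -25 -25 -25 -26   0   0   1   1   1   1   1   0  38  39  40  40
-0.24   .   . -18 -24 -24 -24   0   0   0   1   1   1   1   1   0  38  40  40  41
-0.28   .   . -18 -21   0   0   0   0   1   1   1   1   1   1   0  39  40  40  42
-0.32   .   .  39  35   0   0   0   9  10   1   1   1   1   1   1  38  40  41  41
-0.36   .   .  59  58  10  11  13  14  15  11   0   0   1  10  19  40  40  41  38
-0.40   .   .  59  14   0  11  15  15  15  11   1   1  16  16  16  38  38  20  21
-0.44   .   . -18   0  15  11  11  15  13  11   1   1   9  17  20  20  21  17  21
```

```bash
cat > go.py <<'E'
import sys
from h import *
# args: x y z az_y [x y z az ...] in mm/deg -> units from present pose
s=observe();R=s['tool_rot'];p=s['eef_pos']
az=np.degrees(np.arctan2(R[1,1],R[0,1]))
print("t %.2f pos %s az %.1f open %.3f F %s j %s"%(s['t'],(p*1000).round(1),az,s['opening'],s['force'].round(1),s['joints'].round(0)))
a=np.array([float(v) for v in sys.argv[1:]]).reshape(-1,4)
for r in a:
    d=R.T@(r[:3]/1000-p)/.06; t=(az-r[3]+180)%360-180
    print(r,"->",d.round(3),round(t/5,3))
E
python3 go.py 400 260 200 90 548 268.5 90 96.5 548 268.5 3 96.5
python3 - <<'E'
from h import *
A=np.vstack([np.load(f'{c}_W.npy').reshape(-1,3) for c in('scene','side')])
for y in np.arange(-.30,-.40,-.01):
    print("%5.2f"%y," ".join("%3d"%(A[m,2].max()*1000) if (m:=(abs(A[:,0]-x)<.006)&(abs(A[:,1]-y)<.006)&(A[:,2]<.3)&(A[:,2]>-.01)).sum()>1 else "  ." for x in np.arange(.42,.72,.012)))
E
```

```text
t 1.05 pos [155.3 579.6 211.1] az 75.0 open 0.997 F [-0.5  0.2  0.5] j [63.  6.  6. 90. -0. 78.]
[400. 260. 200.  90.] -> [-5.318 -4.089  0.185] -3.0
[548.  268.5  90.   96.5] -> [-7.664 -3.314  2.019] -4.3
[548.  268.5   3.   96.5] -> [-7.664 -3.315  3.469] -4.3
-0.30   0   0   1   0   2   6  14   8   8   7   7   7   6   7  12   7   6   8   9   8   6   9  14   0   0
-0.31   1   1   4   7   8   7  15   7   9   7   7   7   5   7  13   6   6   6   7   7   8   7  12   0   0
-0.32   8   8   8   7   5  90 102   6  11   6   7  10   6   8  13   7   6   6   6   5   8   7  12   0   1
-0.33   8  40  93  96  99 105 103  12  20  13  13  14  14  14  14  12  13  14  14  12  13  12  12   0   0
-0.34  99 102 104 108 111 113 115  33  31   .  10  10  12  12  11  12  11  11  12  11  13  12  12   1   0
-0.35 108 112 112 113 119 126 121  37  32  -2   0  -1   0   2   1   1   2   1   0   0   0  14   1  99 168
-0.36 115 118 121 120 145 147 121 111   1   0   3   1   2   3   1   2   2  10  14   1  15  15  98 103 174
-0.37 143 138 119 120 155 157 120 114   0   1   3   0  10  10   0   1   0  14  18   9  15  16 101 175 176
-0.38 156 157 129 131 155 153 132 114  -3   1   1   0   9  10   3   3   2  15  12  10  16  13 174 166 165
-0.39 155 154 132 131 137 136 135 114   .  -1   0  -2  11  11   0   0   0  16  12  10 166 155 175 169 147
-0.40 120 137 131 132 130 148 154 118   0  -1   1   0   0  11   0   0   0  16  25  12 166 160 124 158 125
```

>>> arm_command([
  [-5.3,-4.1,0.2,-3,-0.2],
  [-5.3,-4.1,0.2,-3,-0.2],
  [-5.3,-4.1,0.2,-3,-0.2],
  [-5.3,-4.1,0.2,-3,-0.2],
  [-5.3,-4.1,0.2,-3,-0.2],
], force=40)

```text
t: 1.68
eef_pos: [0.3436, 0.3319, 0.2021]
tool_rot: [[-1.0, -0.0, 0.001], [-0.0, 1.0, 0.001], [-0.001, 0.001, -1.0]]
force: [2.1, 0.4, -0.1]
opening: 0.399
```

```bash
python3 go.py 400 260 200 90 548 268.5 90 96.5 548 268.5 3 96.5
```

```text
t 1.68 pos [343.6 331.9 202.1] az 90.0 open 0.399 F [ 2.1  0.4 -0.1] j [ 28. -16. -16.  90.   0.  28.]
[400. 260. 200.  90.] -> [-0.939 -1.198  0.035] 0.004
[548.  268.5  90.   96.5] -> [-3.404 -1.059  1.87 ] -1.296
[548.  268.5   3.   96.5] -> [-3.403 -1.059  3.32 ] -1.296
```

>>> arm_command([
  [-1.8,-1.05,0.6,-1,-0.2],
  [-3.4,-1.06,1.5,-1.3,-0.2],
  [-3.4,-1.06,1.87,-1.3,-0.2],
  [-3.4,-1.06,1.87,-1.3,-0.2],
  [-3.4,-1.06,1.87,-1.3,-0.2],
])

```text
t: 2.3
eef_pos: [0.5476, 0.2663, 0.0849]
tool_rot: [[-0.994, -0.111, -0.006], [-0.111, 0.994, -0.001], [0.006, -0.001, -1.0]]
force: [-1.4, 0.1, 0.5]
opening: 0.4
```

```bash
python3 go.py 548 268.5 60 96.5 548 268.5 3 96.5; python3 - <<'E'
from h import *
im,d=grab_frame("wrist");p=camera_params("wrist");W=cloud(p,d)
cv2.imwrite("pics/w1.png",im[:,:,::-1])
m=(abs(W[...,0]-.58)<.1)&(abs(W[...,1]-.271)<.03)&(W[...,2]>.005)&(W[...,2]<.03)
P=W[m]
if len(P): print(len(P),cv2.minAreaRect((P[:,:2]*1000).astype(np.float32)),P.min(0),P.max(0))
E
```

```text
t 2.30 pos [547.6 266.3  84.9] az 96.4 open 0.400 F [-1.4  0.1  0.5] j [14.  9. -4. 77. -0.  7.]
[548.  268.5  60.   96.5] -> [-0.012  0.037  0.415] -0.029
[548.  268.5   3.   96.5] -> [-0.018  0.037  1.365] -0.029
1712 ((585.7725219726562, 273.67132568359375), (168.78443908691406, 13.747928619384766), 6.913479328155518) [0.50162227 0.2590045  0.00654761] [0.66968361 0.28463621 0.01784882]
```

View pics/w1.png

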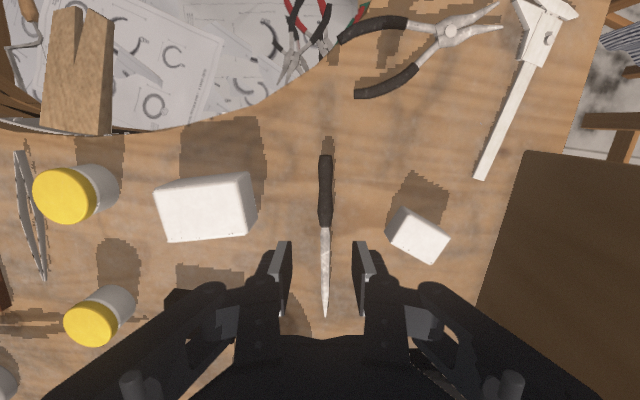

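The wrist view shows the file whole, with its handle at (325,190) and blade to (325,315), midway between the fingers. It fits at (585.8, 273.7), 6.9°. I'm descending to grasp it.

>>> arm_command([
  [0.01,0.045,0.6,-0.1,-0.2],
  [0.01,0.045,1.36,-0.1,-0.2],
  [0.01,0.045,1.36,-0.1,-0.2],
  [0.01,0.045,1.36,-0.1,-1],
  [0.01,0.045,1.36,-0.1,-1],
])

```text
t: 2.98
eef_pos: [0.5477, 0.2706, 0.009]
tool_rot: [[-0.993, -0.121, 0.001], [-0.121, 0.993, 0.001], [-0.001, 0.001, -1.0]]
force: [0.6, -0.2, 0.2]
opening: 0.003
```

>>> arm_command([
  [0,0,0,0,-1],
  [0,0,0,0,-1],
  [0,0,0,0,-1],
  [0,0,-0.6,0,-1],
  [0,0,-1.3,0,-1],
])

```text
t: 3.6
eef_pos: [0.5468, 0.2702, 0.0869]
tool_rot: [[-0.993, -0.121, -0.002], [-0.121, 0.993, 0.0], [0.002, 0.0, -1.0]]
force: [0.4, 0.8, 0.2]
opening: -0.001
```

```bash
python3 go.py 561.7 -92 90 92.75 561.7 -92 6 92.75
```

```text
t 3.60 pos [546.8 270.2  86.9] az 96.9 open -0.001 F [0.4 0.8 0.2] j [14.  9. -5. 77.  0.  7.]
[561.7  -92.    90.    92.75] -> [ 0.482 -6.023 -0.052] 0.837
[561.7  -92.     6.    92.75] -> [ 0.48  -6.023  1.348] 0.837
```

```bash
cat > wl.py <<'E'
from h import *
import sys
im,d=grab_frame("wrist");p=camera_params("wrist");W=cloud(p,d)
cv2.imwrite(f"pics/{sys.argv[1]}.png",im[:,:,::-1])
x,y,r,z0,z1=[float(a) for a in sys.argv[2:7]]
m=(np.hypot(W[...,0]-x,W[...,1]-y)<r)&(W[...,2]>z0)&(W[...,2]<z1)
P=W[m]
if len(P): print(len(P),cv2.minAreaRect((P[:,:2]*1000).astype(np.float32)),P.min(0).round(4),P.max(0).round(4))
E
python3 wl.py w2 .585 .273 .095 .005 .03
```

```text
14798 ((580.290283203125, 276.6391296386719), (186.237548828125, 178.21897888183594), 69.37989044189453) [0.4905 0.1789 0.005 ] [0.6789 0.3666 0.03  ]
```

View pics/w2.png

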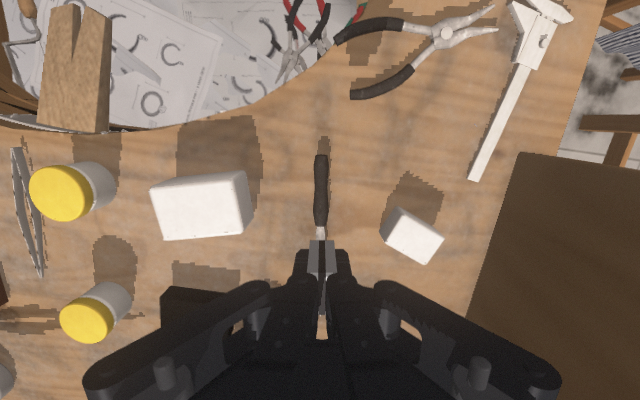

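```bash
python3 - <<'E'
from h import *
p=camera_params("wrist")
print(proj(p,[[.547,.27,.0075],[.547,.27,.087],[.502,.2635,.0075]]))
E
python3 go.py 546.1 268.9 1.5 96.9
```

```text
[[321.68998905 198.06370749]
 [321.86890307 231.61369242]
 [320.56241524 149.01642505]]
t 3.65 pos [549.9 271.1  94. ] az 96.9 open 0.001 F [ 1.9 -0.   5.1] j [14.  8. -4. 77.  0.  7.]
[546.1 268.9   1.5  96.9] -> [ 0.078 -0.031  1.542] 0.008
```

>>> arm_command([
  [0.078,-0.03,0.3,0,-0.4],
  [0.078,-0.03,0.9,0,-0.4],
  [0.078,-0.03,1.53,0,-0.4],
  [0.078,-0.03,1.53,0,-0.4],
  [0.078,-0.03,1.53,0,-0.4],
])

```text
t: 4.28
eef_pos: [0.5463, 0.269, 0.0029]
tool_rot: [[-0.993, -0.121, 0.007], [-0.121, 0.993, 0.002], [-0.007, 0.001, -1.0]]
force: [0.8, 0.6, 0.7]
opening: 0.297
```

```bash
python3 go.py 546.1 268.9 1.5 96.9
```

```text
t 4.28 pos [546.3 269.    2.9] az 96.9 open 0.297 F [0.8 0.6 0.7] j [ 14.  11. -11.  68.   0.   7.]
[546.1 268.9   1.5  96.9] -> [ 0.003 -0.001  0.023] 0.009
```

>>> arm_command([
  [0,0,0.02,0,-1],
  [0,0,0.02,0,-1],
  [0,0,0.02,0,-1],
  [0,0,0.02,0,-1],
  [0,0,-0.6,0,-1],
])

```text
t: 4.9
eef_pos: [0.5435, 0.2682, 0.0362]
tool_rot: [[-0.993, -0.121, 0.001], [-0.121, 0.993, 0.001], [-0.001, 0.001, -1.0]]
force: [0.3, 0.3, -0.0]
opening: 0.001
```

>>> arm_command([
  [0,0,-0.7,0,-1],
  [0,0,-0.9,0,-1],
  [0,0,-0.9,0,-1],
])

```text
t: 5.28
eef_pos: [0.5439, 0.2683, 0.0907]
tool_rot: [[-0.993, -0.121, 0.002], [-0.121, 0.993, 0.001], [-0.003, 0.001, -1.0]]
force: [-0.2, -0.2, -1.1]
opening: 0.006
```

```bash
python3 go.py 561.7 -92 90 92.75 561.7 -92 5 92.75;python3 wl.py w3 .585 .273 .095 .005 .15
```

```text
t 5.28 pos [543.9 268.3  90.7] az 96.9 open 0.006 F [-0.2 -0.2 -1.1] j [14.  8. -5. 77.  0.  7.]
[561.7  -92.    90.    92.75] -> [ 0.432 -5.997  0.006] 0.838
[561.7  -92.     5.    92.75] -> [ 0.435 -5.998  1.423] 0.838
6275 ((541.4319458007812, 275.8983459472656), (189.52969360351562, 79.48604583740234), 86.23048400878906) [0.5008 0.1787 0.0051] [0.5858 0.368  0.15  ]
```

View pics/w3.png

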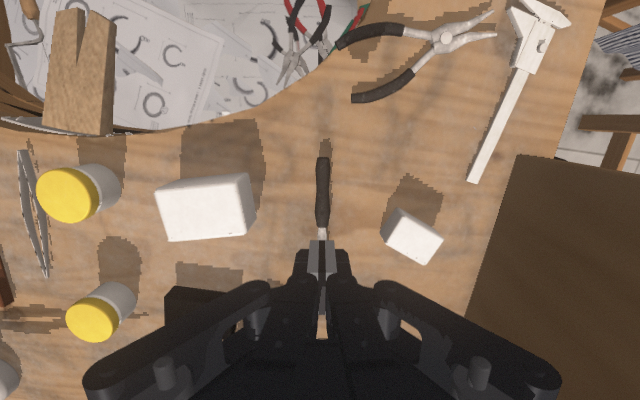

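>>> arm_command([
  [0,0,0.3,0,-0.4],
  [0.0,0.0,0.9,0,-0.4],
  [0.0,0.0,1.5,0,-0.4],
  [0.0,0.0,1.5,0,-0.4],
  [0.0,0.0,1.5,0,-0.4],
])

```text
t: 5.95
eef_pos: [0.5431, 0.2682, -0.0005]
tool_rot: [[-0.993, -0.121, 0.0], [-0.121, 0.993, 0.0], [-0.0, 0.0, -1.0]]
force: [-0.1, 0.3, 0.4]
opening: 0.299
```

```bash
python3 go.py 546.1 268.9 1.5 96.9; python3 wl.py w4 .585 .273 .095 .005 .03; python3 - <<'E'
from h import *
im,d=grab_frame("side");cv2.imwrite("pics/s4.png",cv2.resize(im[120:260,150:350],(800,560),interpolation=2)[:,:,::-1])
E
```

```text
t 5.95 pos [ 5.431e+02  2.682e+02 -5.000e-01] az 96.9 open 0.299 F [-0.1  0.3  0.4] j [ 14.  11. -11.  68.   0.   7.]
[546.1 268.9   1.5  96.9] -> [-0.05   0.006 -0.033] 0.007
6548 ((561.1878051757812, 275.05096435546875), (168.86117553710938, 98.23966217041016), 62.84706497192383) [0.5025 0.1973 0.005 ] [0.6154 0.3661 0.03  ]
```

View pics/w4.png

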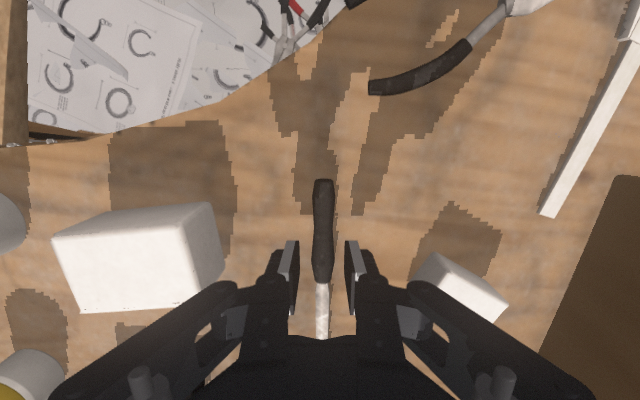

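View pics/s4.png

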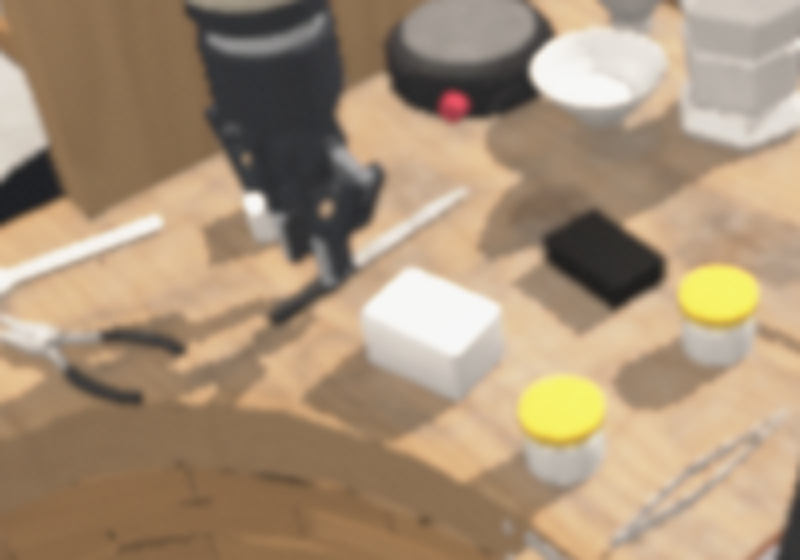

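>>> arm_command([
  [-0.05,0,-0.03,0,-0.65],
  [-0.05,0,-0.03,0,-0.65],
  [-0.05,0,-0.03,0,-0.65],
])

```text
t: 6.42
eef_pos: [0.5476, 0.2689, 0.0031]
tool_rot: [[-0.993, -0.121, 0.003], [-0.121, 0.993, 0.001], [-0.003, 0.001, -1.0]]
force: [-0.5, 0.3, -0.7]
opening: 0.175
```

```bash
python3 go.py 546.1 268.9 1.5 96.9; python3 wl.py w5 .585 .273 .095 .005 .03
```

```text
t 6.42 pos [547.6 268.9   3.1] az 96.9 open 0.175 F [-0.5  0.3 -0.7] j [ 14.  11. -10.  68.   0.   7.]
[546.1 268.9   1.5  96.9] -> [0.024 0.003 0.026] 0.007
7323 ((552.8728637695312, 280.63604736328125), (121.74142456054688, 146.55284118652344), 26.843944549560547) [0.5014 0.1974 0.005 ] [0.6219 0.3675 0.03  ]
```

View pics/w5.png

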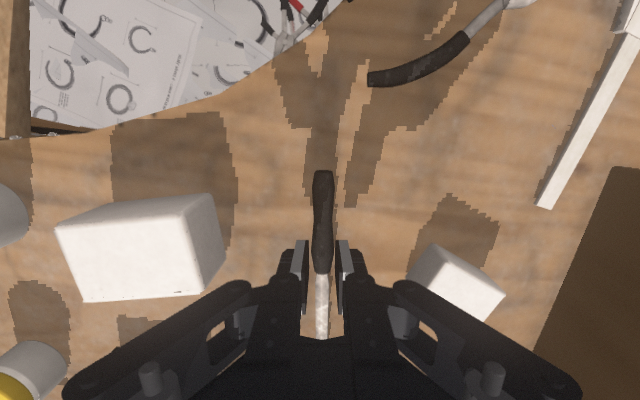

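>>> arm_command([
  [0,0,0.04,0,-0.75],
  [0,0,0.04,0,-0.75],
  [0,0,0.04,0,-0.75],
])

```text
t: 6.85
eef_pos: [0.5472, 0.2688, 0.0003]
tool_rot: [[-0.993, -0.121, 0.003], [-0.121, 0.993, 0.001], [-0.003, 0.001, -1.0]]
force: [-0.7, 0.0, 1.0]
opening: 0.125
```

```bash
python3 go.py 546.1 268.9 1.5 96.9; python3 wl.py w6 .585 .273 .095 .005 .03
```

```text
t 6.85 pos [5.472e+02 2.688e+02 3.000e-01] az 96.9 open 0.125 F [-0.7  0.   1. ] j [ 14.  11. -11.  68.   0.   7.]
[546.1 268.9   1.5  96.9] -> [ 0.019  0.004 -0.02 ] 0.007
7570 ((555.5895385742188, 282.4977111816406), (115.70343780517578, 150.77781677246094), 21.430543899536133) [0.5015 0.1975 0.005 ] [0.6197 0.3675 0.03  ]
```

View pics/w6.png

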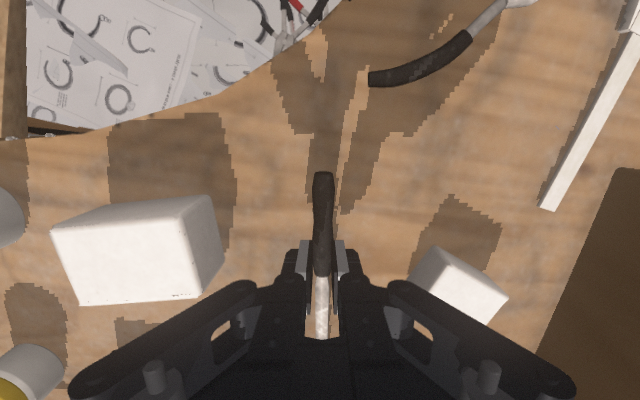

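>>> arm_command([
  [0,0,0,0,-0.85],
  [0,0,0,0,-0.85],
  [0,0,0,0,-1],
  [0,0,0,0,-1],
  [0,0,0,0,-1],
])

```text
t: 7.52
eef_pos: [0.5473, 0.2688, 0.0004]
tool_rot: [[-0.993, -0.121, 0.003], [-0.121, 0.993, 0.001], [-0.003, 0.001, -1.0]]
force: [-0.6, -0.2, 0.4]
opening: -0.0
```

```bash
python3 go.py 546.1 268.9 1.5 96.9; python3 wl.py w7 .585 .273 .095 .005 .03
```

```text
t 7.53 pos [5.473e+02 2.688e+02 4.000e-01] az 96.9 open -0.000 F [-0.6 -0.2  0.4] j [ 14.  11. -11.  68.   0.   7.]
[546.1 268.9   1.5  96.9] -> [ 0.019  0.003 -0.019] 0.008
6642 ((555.36572265625, 282.47979736328125), (115.42207336425781, 150.6117706298828), 21.462448120117188) [0.5017 0.1974 0.005 ] [0.6196 0.3678 0.03  ]
```

View pics/w7.png

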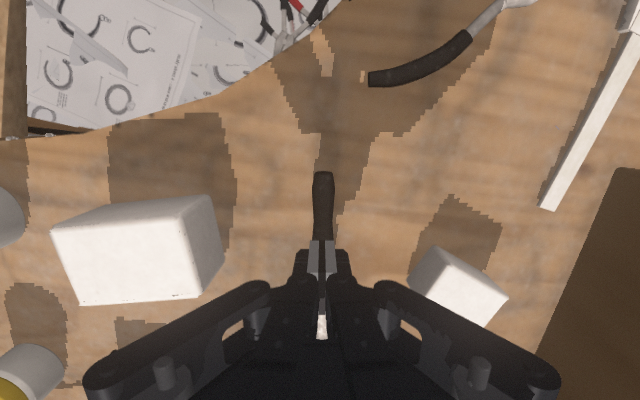

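```bash
python3 - <<'E'
from h import *
im,d=grab_frame("wrist");p=camera_params("wrist");W=cloud(p,d)
print(proj(p,[[.5473,.2688,.0004],[.5473,.2688,.019],[.51,.2645,.0]]))
for r in (160,200,225,236,240,244,250,260,270): print(r,[W[r,c].round(4).tolist() for c in (314,322,330)])
print(W[100:200,600:].reshape(-1,3)[::400].round(4)[:5], W[60,240].round(4),W[150,280].round(4))
E
```

```text
[[323.04097579 240.37677396]
 [323.22353713 253.97080575]
 [323.53424088 183.06139299]]
160 [[0.4972, 0.2572, -0.0024], [0.4966, 0.2619, -0.0021], [0.496, 0.2666, -0.0015]]
200 [[0.5181, 0.2599, 0.0106], [0.5168, 0.2644, 0.0133], [0.5169, 0.269, 0.0109]]
225 [[0.5339, 0.2617, 0.0095], [0.5326, 0.2663, 0.0114], [0.5324, 0.2711, 0.0103]]
236 [[0.5406, 0.2625, 0.0102], [0.5391, 0.2671, 0.0124], [0.5391, 0.2719, 0.011]]
240 [[0.5431, 0.2627, 0.0105], [0.5412, 0.2674, 0.0134], [0.5414, 0.2722, 0.0116]]
244 [[0.5366, 0.2625, 0.0297], [0.5363, 0.2667, 0.0292], [0.5362, 0.271, 0.0283]]
250 [[0.5366, 0.2627, 0.0366], [0.5368, 0.2668, 0.0351], [0.5356, 0.2707, 0.0366]]
260 [[0.5364, 0.2629, 0.0471], [0.5359, 0.2666, 0.0473], [0.5353, 0.2703, 0.0475]]
270 [[0.537, 0.2632, 0.0551], [0.5361, 0.2666, 0.0559], [0.5361, 0.2702, 0.0552]]
[[ 0.443   0.4122  0.0031]
 [ 0.4481  0.4146  0.0028]
 [ 0.4535  0.415   0.0046]
 [ 0.4585  0.4196  0.0023]
 [ 0.4637  0.4271 -0.0028]] [ 0.4064  0.1326 -0.2735] [ 0.4937  0.2366 -0.0019]
```

```bash
python3 - <<'E'
from h import *
s=observe();print(s['eef_pos'],s['opening'])
for c in ('side','scene','wrist'):
    im,d=grab_frame(c);p=camera_params(c);W=cloud(p,d)
    m=(abs(W[...,0]-.547)<.02)&(abs(W[...,1]-.269)<.02)&(W[...,2]<.12)
    print(c,np.histogram(W[m][:,2],bins=np.arange(-.005,.12,.005)))
    uv=proj(p,[s['eef_pos'],s['eef_pos']+[0,0,.0187]]);print(uv)
    if c!='wrist':
        u,v=uv[0].astype(int); 
        cv2.imwrite(f"pics/z_{c}.png",cv2.resize(cv2.drawMarker(im[v-50:v+50,u-60:u+60].copy(),(60,50),(255,0,0),0,6),None,fx=6,fy=6,interpolation=2)[:,:,::-1])
E
```

```text
[5.47304807e-01 2.68835838e-01 4.06337224e-04] 0.0015665541370158919
side (array([76, 17, 26, 37,  2,  7, 11, 15, 19, 20, 20, 12, 11,  6, 19, 28, 14,
       12, 32, 23, 17, 24, 17, 10]), array([-0.005,  0.   ,  0.005,  0.01 ,  0.015,  0.02 ,  0.025,  0.03 ,
        0.035,  0.04 ,  0.045,  0.05 ,  0.055,  0.06 ,  0.065,  0.07 ,
        0.075,  0.08 ,  0.085,  0.09 ,  0.095,  0.1  ,  0.105,  0.11 ,
        0.115]))
[[232.02804653 191.82892636]
 [230.74512262 186.11779524]]
scene (array([150,  27,  17,  36,   3,   3,   5,   9,  11,   6,  12,   6,   6,
         8,  16,  23,   7,   6,  15,  20,   8,  12,   6,   6]), array([-0.005,  0.   ,  0.005,  0.01 ,  0.015,  0.02 ,  0.025,  0.03 ,
        0.035,  0.04 ,  0.045,  0.05 ,  0.055,  0.06 ,  0.065,  0.07 ,
        0.075,  0.08 ,  0.085,  0.09 ,  0.095,  0.1  ,  0.105,  0.11 ,
        0.115]))
[[269.9223096  301.07129317]
 [269.38367158 296.81394302]]
wrist (array([1738,    3,   91,  395,    0,    6,  164,  222,  241,  267,  306,
        207,  504,  354,  992,  760,  562,  126,  806, 1108, 1483, 1966,
       2274, 1885]), array([-0.005,  0.   ,  0.005,  0.01 ,  0.015,  0.02 ,  0.025,  0.03 ,
        0.035,  0.04 ,  0.045,  0.05 ,  0.055,  0.06 ,  0.065,  0.07 ,
        0.075,  0.08 ,  0.085,  0.09 ,  0.095,  0.1  ,  0.105,  0.11 ,
        0.115]))
[[323.09565807 240.39625489]
 [323.28542032 254.07401914]]
```

View pics/z_side.png

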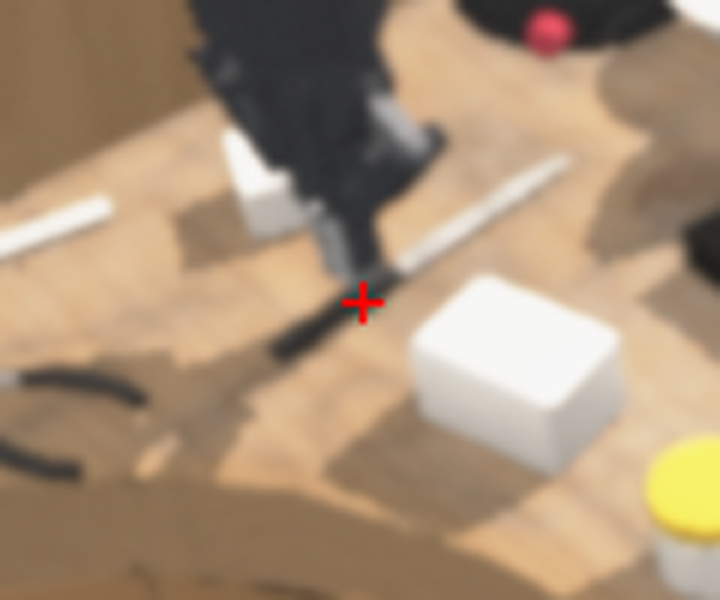

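View pics/z_scene.png

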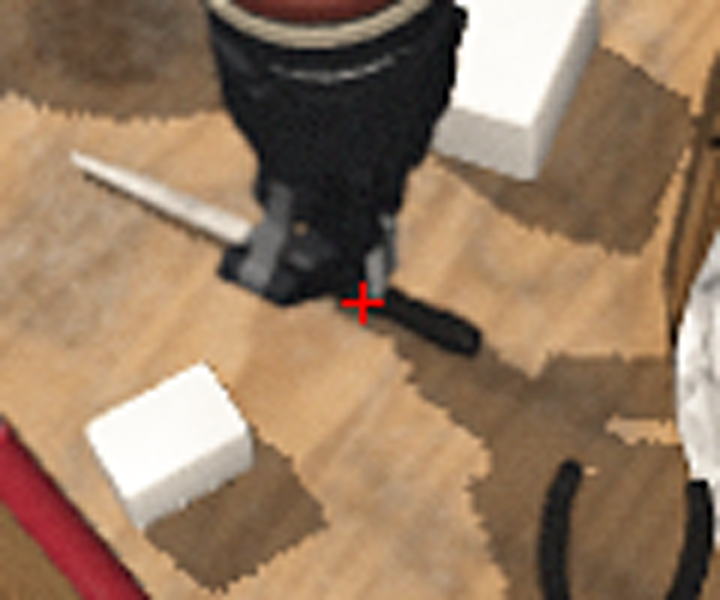

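The three cameras agree that the shut fingertips are really about 22 mm above the reported TCP height, so both grasps closed above the file. I'll correct for that empirically and watch the force.

>>> arm_command([
  [0.02,0,-0.2,0,-0.4],
  [0.02,0,-0.2,0,-0.4],
  [0.02,0,0,0,-0.4],
  [0.02,0,0.17,0,-0.4],
  [0.02,0,0.17,0,-0.4],
])

```text
t: 8.4
eef_pos: [0.5447, 0.2683, -0.0118]
tool_rot: [[-0.993, -0.121, -0.0], [-0.121, 0.993, 0.0], [0.0, 0.0, -1.0]]
force: [-0.5, 0.2, -0.8]
opening: 0.299
```

```bash
python3 go.py 546.1 268.9 -18 96.9;  python3 - <<'E'
from h import *
for c in ('side','wrist'):
    im,d=grab_frame(c);p=camera_params(c);W=cloud(p,d)
    m=(abs(W[...,0]-.547)<.02)&(abs(W[...,1]-.269)<.025)&(W[...,2]<.06)
    print(c,np.histogram(W[m][:,2],bins=np.arange(-.005,.06,.005))[0])
    cv2.imwrite(f"pics/q_{c}.png",(im if c=='wrist' else cv2.resize(im[140:240,180:300],None,fx=5,fy=5))[:,:,::-1])
E
```

```text
t 8.40 pos [544.7 268.3 -11.8] az 96.9 open 0.299 F [-0.5  0.2 -0.8] j [ 14.  12. -11.  67.   0.   7.]
[546.1 268.9 -18.   96.9] -> [-0.024  0.007  0.103] 0.007
side [80 14 12 36 16 26 17 20 22 16 15 18]
wrist [2177  102  115 1301  233  240  276  302  336  288  611  365]
```

View pics/q_wrist.png

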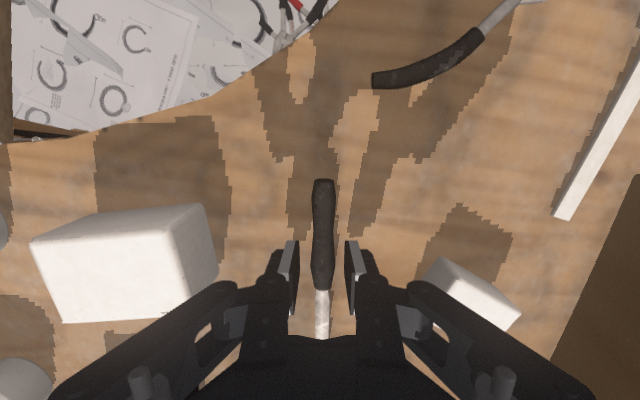

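>>> arm_command([
  [-0.02,0.01,0.08,0,-0.4],
  [-0.02,0.01,0.14,0,-0.4],
  [-0.02,0.01,0.14,0,-0.4],
])

```text
t: 8.88
eef_pos: [0.5466, 0.2693, -0.0191]
tool_rot: [[-0.993, -0.121, 0.001], [-0.121, 0.993, 0.001], [-0.001, 0.001, -1.0]]
force: [0.1, -0.6, -0.2]
opening: 0.3
```

```bash
python3 go.py 546.1 268.9 -20 96.9;  python3 - <<'E'
from h import *
for c in ('side','wrist'):
    im,d=grab_frame(c);p=camera_params(c);W=cloud(p,d)
    m=(abs(W[...,0]-.547)<.02)&(abs(W[...,1]-.269)<.025)&(W[...,2]<.06)
    print(c,np.histogram(W[m][:,2],bins=np.arange(-.005,.06,.005))[0])
E
```

```text
t 8.88 pos [546.6 269.3 -19.1] az 96.9 open 0.300 F [ 0.1 -0.6 -0.2] j [ 14.  13. -11.  66.   0.   7.]
[546.1 268.9 -20.   96.9] -> [ 0.009 -0.005  0.014] 0.008
side [65 20 25 43 21 25 23 17 20  9 21 27]
wrist [2278   64  354 1540  287  300  336  298  638  269  530  432]
```

No contact force, and the reported height is −19 mm. Closing.

>>> arm_command([
  [0,0,0.01,0,-1],
  [0,0,0.01,0,-1],
  [0,0,0.01,0,-1],
  [0,0,0.01,0,-1],
])

```text
t: 9.48
eef_pos: [0.5472, 0.2695, -0.0188]
tool_rot: [[-0.993, -0.121, 0.002], [-0.121, 0.993, 0.001], [-0.003, 0.001, -1.0]]
force: [-2.0, -0.7, 5.6]
opening: 0.146
```

```bash
python3 go.py 546.1 268.9 80 96.9
```

```text
t 9.47 pos [547.2 269.5 -18.8] az 96.9 open 0.146 F [-2.  -0.7  5.6] j [ 14.  13. -11.  66.   0.   7.]
[546.1 268.9  80.   96.9] -> [ 0.014 -0.006 -1.647] 0.008
```

>>> arm_command([
  [0,0,-0.5,0,-1],
  [0,0,-1.2,0,-1],
  [0,0,-1.7,0,-1],
  [0,0,-1.7,0,-1],
])

```text
t: 9.98
eef_pos: [0.5487, 0.2698, 0.0858]
tool_rot: [[-0.993, -0.121, 0.007], [-0.121, 0.993, 0.002], [-0.007, 0.001, -1.0]]
force: [-0.3, 0.3, -0.5]
opening: 0.148
```

```bash
python3 go.py 561.7 -92 80 92.75 561.7 -92 -15 92.75; python3 - <<'E'
from h import *
im,d=grab_frame('side');cv2.imwrite(f"pics/r_side.png",cv2.resize(im[100:260,150:350],None,fx=4,fy=3.7)[:,:,::-1])
im,d=grab_frame('wrist');cv2.imwrite(f"pics/r_wrist.png",im[:,:,::-1])
E
```

```text
t 9.97 pos [548.7 269.8  85.8] az 96.9 open 0.148 F [-0.3  0.3 -0.5] j [14.  8. -5. 76.  0.  7.]
[561.7  -92.    80.    92.75] -> [ 0.514 -6.012  0.086] 0.838
[561.7  -92.   -15.    92.75] -> [ 0.525 -6.014  1.669] 0.838
```

View pics/r_side.png

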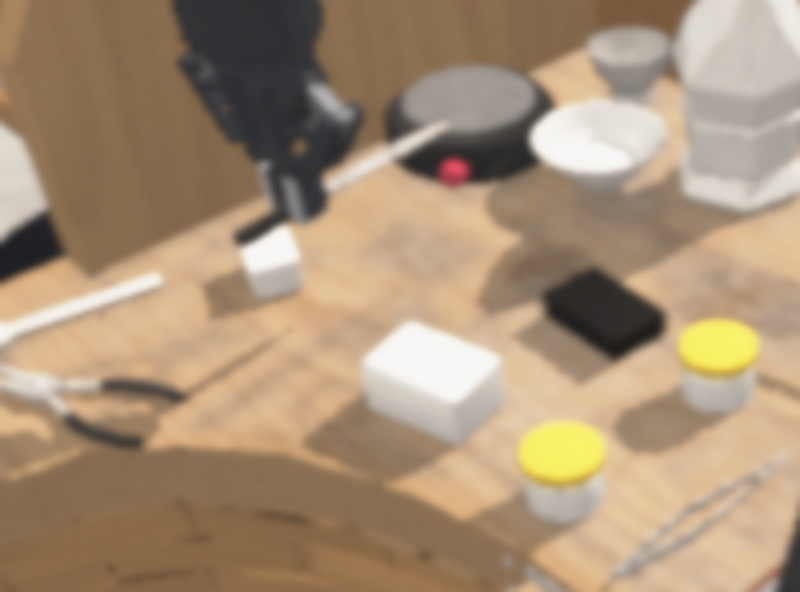

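View pics/r_wrist.png

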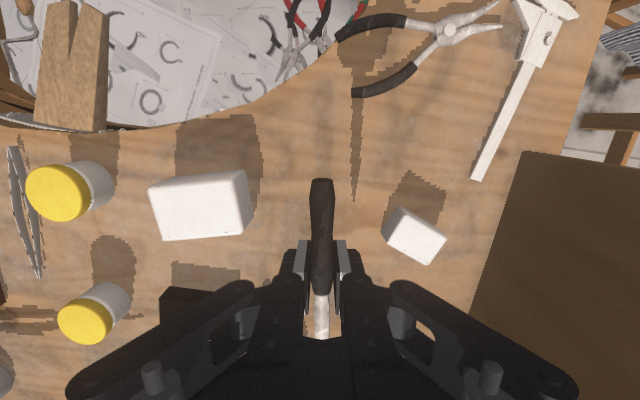

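The file is held level: handle end at (250,235) in the side crop, blade tip at (445,125). Moving to the rest.

>>> arm_command([
  [0.1,-1.2,0,0.2,-1],
  [0.2,-2.4,0,0.4,-1],
  [0.3,-3.6,0,0.6,-1],
  [0.4,-4.8,0,0.84,-1],
  [0.52,-6,0,0.84,-1],
])

```text
t: 10.7
eef_pos: [0.5567, -0.0446, 0.0803]
tool_rot: [[-0.999, -0.047, -0.0], [-0.047, 0.999, 0.002], [0.0, 0.002, -1.0]]
force: [1.3, -0.1, 0.7]
opening: 0.15
```

>>> arm_command([
  [0,-0.6,0,0,-1],
  [0,-0.6,0,0,-1],
])

```text
t: 10.95
eef_pos: [0.5573, -0.0828, 0.0783]
tool_rot: [[-0.999, -0.044, -0.003], [-0.044, 0.999, 0.002], [0.003, 0.002, -1.0]]
force: [-0.4, -0.2, -1.8]
opening: 0.146
```

```bash
python3 go.py 562.3 -92.1 20 92.75 562.3 -92.1 -15 92.75
```

```text
t 10.95 pos [557.3 -82.8  78.3] az 92.5 open 0.146 F [-0.4 -0.2 -1.8] j [-22.   1. -14.  76.   0. -24.]
[562.3  -92.1   20.    92.75] -> [-0.08  -0.161  0.971] -0.05
[562.3  -92.1  -15.    92.75] -> [-0.081 -0.162  1.554] -0.05
```

>>> arm_command([
  [-0.04,-0.16,0,-0.05,-1],
  [-0.08,-0.16,0.4,-0.05,-1],
  [-0.08,-0.16,0.97,-0.05,-1],
  [-0.08,-0.16,0.97,-0.05,-1],
])

```text
t: 11.45
eef_pos: [0.5599, -0.0903, 0.0169]
tool_rot: [[-0.999, -0.049, -0.008], [-0.049, 0.999, 0.005], [0.008, 0.005, -1.0]]
force: [-0.1, 0.4, 0.2]
opening: 0.145
```

```bash
python3 go.py 562.3 -92.1 -15 92.75;python3 wl.py w8 .6 -.09 .1 .018 .06
```

```text
t 11.45 pos [559.9 -90.3  16.9] az 92.8 open 0.145 F [-0.1  0.4  0.2] j [-22.   4. -16.  70.   0. -25.]
[562.3  -92.1  -15.    92.75] -> [-0.043 -0.034  0.531] 0.016
4115 ((564.5571899414062, -89.31067657470703), (97.74517059326172, 38.53204345703125), 17.52387809753418) [ 0.5157 -0.1123  0.0399] [ 0.6159 -0.0725  0.06  ]
```

View pics/w8.png

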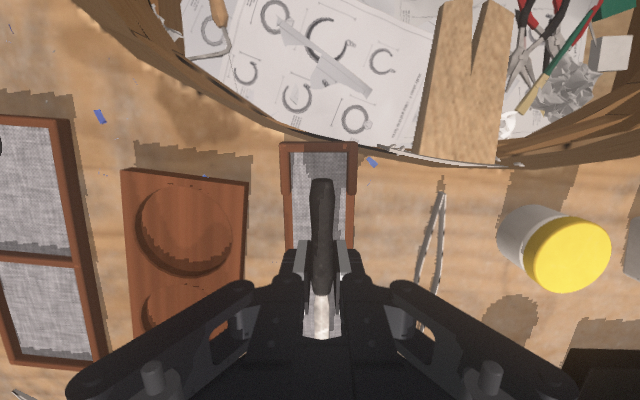

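The handle end at (322,182) lies centred in the rest, inside its end wall. Lowering.

>>> arm_command([
  [-0.04,-0.03,0.25,0,-1],
  [-0.04,-0.03,0.53,0,-1],
  [-0.04,-0.03,0.53,0,-1],
  [-0.04,-0.03,0.53,0,-1],
])

```text
t: 12.0
eef_pos: [0.5635, -0.0925, -0.0127]
tool_rot: [[-0.999, -0.049, -0.006], [-0.049, 0.999, 0.003], [0.005, 0.004, -1.0]]
force: [-0.4, 0.8, -0.0]
opening: 0.146
```

```bash
python3 go.py 562.3 -92.1 -15.5 92.75
```

```text
t 12.00 pos [563.5 -92.5 -12.7] az 92.8 open 0.146 F [-0.4  0.8 -0. ] j [-22.   6. -18.  66.   0. -25.]
[562.3  -92.1  -15.5   92.75] -> [0.02  0.007 0.047] 0.014
```

>>> arm_command([
  [0.02,0.01,0.04,0,-1],
  [0.02,0.01,0.04,0,-0.4],
  [0.02,0.01,0.04,0,-0.4],
  [0.02,0.01,0.04,0,-0.4],
  [0.02,0.01,-0.5,0,-0.4],
])

```text
t: 12.62
eef_pos: [0.5603, -0.0912, 0.0152]
tool_rot: [[-0.999, -0.049, -0.01], [-0.049, 0.999, 0.005], [0.01, 0.006, -1.0]]
force: [1.1, 0.1, 0.3]
opening: 0.303
```

>>> arm_command([
  [0,0,-1.2,0,0.3],
  [0,0,-1.7,0,0.3],
  [0,0,-1.7,0,0.3],
  [0,0,-1.7,0,0.3],
])

```text
t: 13.12
eef_pos: [0.5611, -0.0917, 0.1165]
tool_rot: [[-0.999, -0.049, -0.011], [-0.049, 0.999, 0.006], [0.01, 0.006, -1.0]]
force: [0.4, 0.8, 0.1]
opening: 0.65
```

```bash
python3 go.py 555 169 100 12.5 ;python3 wl.py w9 .6 -.09 .1 .008 .03;  python3 - <<'E'
from h import *
im,d=grab_frame('scene');cv2.imwrite(f"pics/r9.png",cv2.resize(im[120:250,260:420],None,fx=5,fy=4.6)[:,:,::-1])
E
```

```text
t 13.12 pos [561.1 -91.7 116.5] az 92.8 open 0.650 F [0.4 0.8 0.1] j [-22.   2.  -9.  80.   0. -25.]
[555.  169.  100.   12.5] -> [-0.115  4.343  0.301] 16.063
3684 ((593.86962890625, -100.35675048828125), (173.4650421142578, 184.8789825439453), 57.307342529296875) [ 0.5001 -0.1898  0.008 ] [ 0.6999 -0.0053  0.0176]
```

View pics/w9.png

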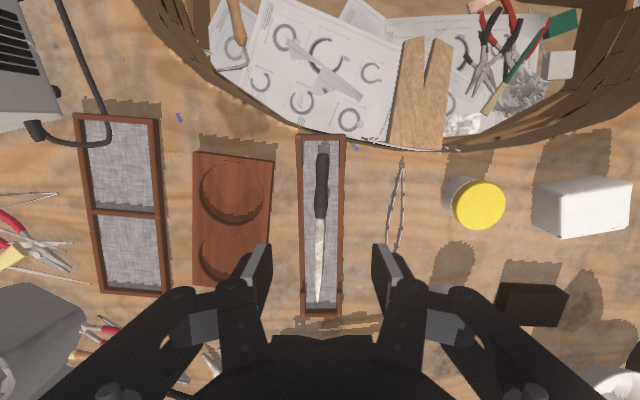

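The file lies in the rest, handle at (321,185), blade to (318,300). The solder-station cable seems to cross the near corner of the tray's near bay at (60–110, 100–145), so I'm measuring it.

```bash
python3 - <<'E'
from h import *
im,d=grab_frame("wrist");p=camera_params("wrist");W=cloud(p,d)
for (r,c) in [(30,75),(60,85),(90,96),(120,107),(135,110),(143,105),(144,95),(145,85),(142,70),(135,50),(128,38)]:
    w=W[r-3:r+4,c-3:c+4].reshape(-1,3); g=im[r-3:r+4,c-3:c+4].reshape(-1,3).sum(1)
    print((r,c),w[g<130][:, :].mean(0).round(3) if (g<130).any() else None,(g<130).sum())
print("tray corners",W[118,80].round(3),W[122,153].round(3),W[212,92].round(3),W[208,160].round(3),W[290,107].round(3),W[292,164].round(3))
# file
m=np.zeros((400,640),bool);m[145:312,308:336]=1
q=im.astype(int)
P=W[m&(W[...,2]>.0075)&(W[...,2]<.03)]
a=[cv2.minAreaRect((P[:,:2]*1000).astype(np.float32))];print(a)
H=W[m&(q.sum(2)<150)];print('handle x',np.percentile(H[:,0],[2,50,98]),'y',np.percentile(H[:,1],[2,50,98]), 'z',np.percentile(H[:,2],[50,95]))
r=recognise("wrist","needle_file");print(r[:2])
cv2.imwrite("pics/c9.png",cv2.resize(im[80:320,0:260],None,fx=3,fy=2.5,interpolation=2)[:,:,::-1])
E
```

```text
(30, 75) [ 0.418 -0.325  0.003] 2
(60, 85) None 0
(90, 96) None 0
(120, 107) None 0
(135, 110) None 0
(143, 105) None 0
(144, 95) None 0
(145, 85) None 0
(142, 70) None 0
(135, 50) None 0
(128, 38) [ 0.504 -0.347  0.029] 6
tray corners [ 0.493 -0.325  0.01 ] [ 0.494 -0.256  0.007] [ 0.587 -0.328  0.012] [ 0.58  -0.258  0.008] [ 0.681 -0.33   0.01 ] [ 0.678 -0.263  0.012]
[((607.371337890625, -90.0758056640625), (180.85719299316406, 17.423559188842773), 3.9422783851623535)]
handle x [0.5716403  0.69803356 0.6988234 ] y [-0.09866891 -0.08907612 -0.07906208] z [0.00683903 0.01142679]
[{'extent': [313.1, 153.2, 326.2, 302.2], 'confidence': 0.91}, {'extent': [439.2, 177.8, 507.3, 234.2], 'confidence': 0.7}]
```

View pics/c9.png

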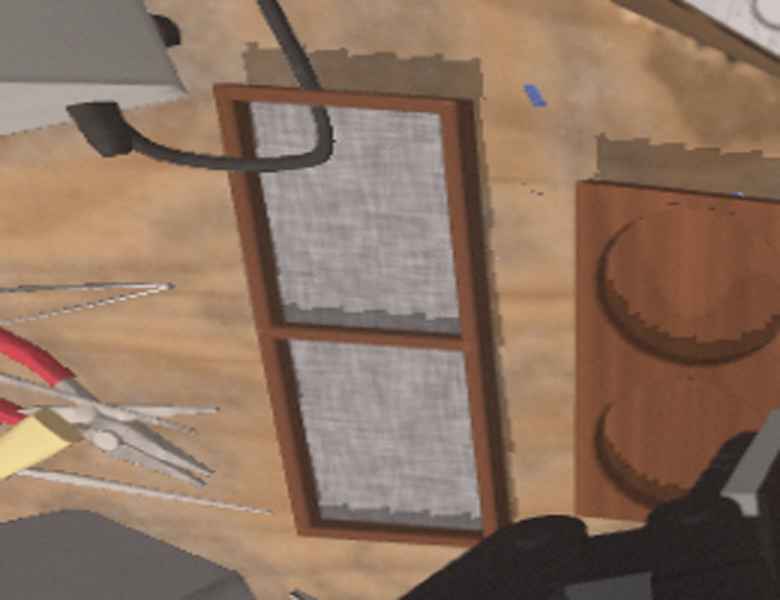

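View pics/r9.png

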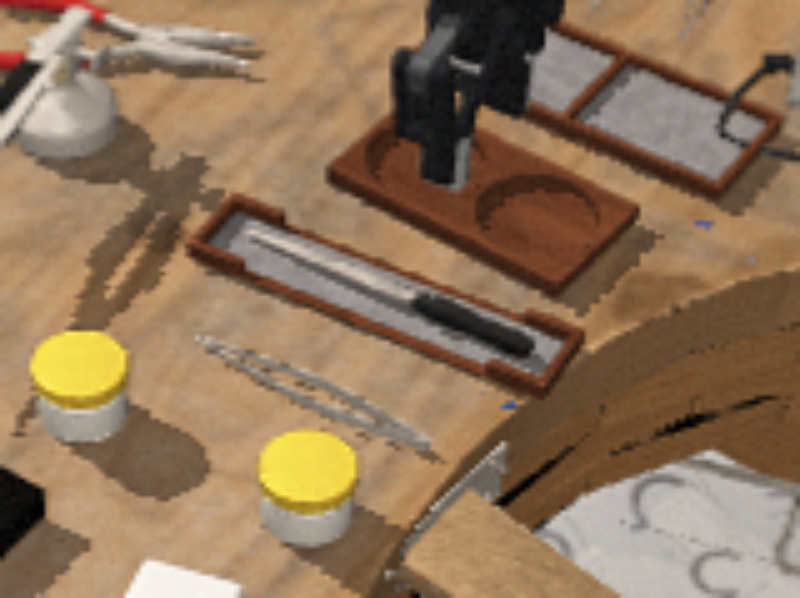

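```bash
python3 - <<'E'
from h import *
im,d=grab_frame("wrist");p=camera_params("wrist");W=cloud(p,d)
g=im.astype(int).sum(2)
m=(W[...,0]>.45)&(W[...,0]<.54)&(W[...,1]<-.262)&(W[...,1]>-.36)&(g<270)&(np.ptp(im.astype(int),axis=2)<25)
m[:,130:]=0
v,u=np.nonzero(m)
for i in range(0,len(v),max(1,len(v)//45)): print((u[i],v[i]),W[v[i],u[i]].round(3),g[v[i],u[i]])
P=W[m];print(len(P),P.max(0),P.min(0))
c=W[...,2]; mm=(W[...,0]>.48)&(W[...,0]<.58)&(W[...,1]<-.27)&(W[...,1]>-.32)&(c>.014)
print("above 14mm:",mm.sum(), W[mm][:,:].min(0) if mm.any() else '', W[mm].max(0) if mm.any() else '')
E
```

```text
(np.int64(0), np.int64(57)) [ 0.451 -0.334  0.063] 83
(np.int64(3), np.int64(60)) [ 0.453 -0.333  0.062] 95
(np.int64(18), np.int64(61)) [ 0.451 -0.335  0.049] 97
(np.int64(2), np.int64(63)) [ 0.454 -0.338  0.059] 247
(np.int64(17), np.int64(64)) [ 0.453 -0.336  0.049] 179
(np.int64(24), np.int64(65)) [ 0.453 -0.336  0.043] 119
(np.int64(33), np.int64(66)) [ 0.453 -0.335  0.038] 105
(np.int64(4), np.int64(68)) [ 0.458 -0.333  0.063] 102
(np.int64(8), np.int64(69)) [ 0.459 -0.333  0.06 ] 85
(np.int64(8), np.int64(70)) [ 0.459 -0.333  0.06 ] 103
(np.int64(5), np.int64(71)) [ 0.46  -0.335  0.061] 229
(np.int64(85), np.int64(71)) [ 0.451 -0.317  0.005] 191
(np.int64(88), np.int64(72)) [ 0.452 -0.314  0.005] 190
(np.int64(30), np.int64(74)) [ 0.46  -0.333  0.043] 104
(np.int64(87), np.int64(76)) [ 0.455 -0.315  0.005] 186
(np.int64(87), np.int64(82)) [ 0.461 -0.315  0.007] 199
(np.int64(93), np.int64(86)) [ 0.464 -0.311  0.005] 150
(np.int64(91), np.int64(89)) [ 0.467 -0.314  0.005] 206
(np.int64(55), np.int64(92)) [ 0.471 -0.348  0.007] 143
(np.int64(96), np.int64(94)) [ 0.471 -0.311  0.
[... 902 characters left out ...]
12 -0.302  0.005] 164
(np.int64(38), np.int64(140)) [ 0.513 -0.348  0.033] 180
(np.int64(54), np.int64(141)) [ 0.515 -0.344  0.022] 178
(np.int64(64), np.int64(142)) [ 0.516 -0.338  0.017] 167
(np.int64(66), np.int64(143)) [ 0.517 -0.337  0.017] 181
(np.int64(103), np.int64(143)) [ 0.517 -0.309  0.007] 202
(np.int64(85), np.int64(144)) [ 0.518 -0.323  0.011] 174
(np.int64(72), np.int64(145)) [ 0.519 -0.332  0.016] 209
(np.int64(65), np.int64(146)) [ 0.52  -0.339  0.017] 247
(np.int64(101), np.int64(146)) [ 0.52  -0.312  0.006] 222
(np.int64(85), np.int64(148)) [ 0.522 -0.324  0.011] 213
1633 [ 0.53645614 -0.30036777  0.06663454] [ 4.50032116e-01 -3.58025892e-01 -2.94867575e-04]
above 14mm: 0
```

The file placement looks right. The cable lies at floor level (z about 5 mm) over the bay's far corner, so I'll bias the plaster block away from it. Next is the plaster block, gripped slightly off-centre to keep clear of the solder station.

```bash
python3 go.py 557.6 157.3 90 12.5
```

```text
t 13.38 pos [560.7 -91.5 116. ] az 92.8 open 0.650 F [-0.4 -1.  -1. ] j [-22.   2.  -9.  80.   0. -25.]
[557.6 157.3  90.   12.5] -> [-0.157  4.142  0.46 ] 16.062
```

>>> arm_command([
  [0,0.8,0,2,1],
  [0,1.6,0,4,1],
  [0,2.4,0.1,6,1],
  [-0.1,3.2,0.2,8,1],
  [-0.15,4.14,0.3,10,1],
])

```text
t: 14.0
eef_pos: [0.5571, 0.1583, 0.099]
tool_rot: [[-0.675, 0.738, -0.012], [0.738, 0.675, 0.006], [0.013, -0.005, -1.0]]
force: [1.3, -0.2, 0.7]
opening: 0.994
```

```bash
python3 go.py 557.6 157.3 90 12.5
```

```text
t 14.00 pos [557.1 158.3  99. ] az 42.5 open 0.994 F [ 1.3 -0.2  0.7] j [ 3.  4. -8. 79.  0. 50.]
[557.6 157.3  90.   12.5] -> [-0.02  -0.005  0.149] 5.992
```

>>> arm_command([
  [-0.02,0,0.1,2,1],
  [-0.02,0,0.1,4,1],
  [-0.02,0,0.1,6,1],
  [-0.02,0,0.1,6,1],
])

```text
t: 14.5
eef_pos: [0.5575, 0.1575, 0.0924]
tool_rot: [[-0.217, 0.976, -0.013], [0.976, 0.217, 0.006], [0.009, -0.011, -1.0]]
force: [0.3, -0.4, 0.3]
opening: 0.998
```

```bash
python3 go.py 557.6 157.3 -11 12.5; python3 wl.py w10 .555 .169 .05 .036 .05
```

```text
t 14.50 pos [557.5 157.5  92.4] az 12.5 open 0.998 F [ 0.3 -0.4  0.3] j [ 3.  4. -9. 78.  0. 80.]
[557.6 157.3 -11.   12.5] -> [-0.019  0.02   1.723] 0.006
4755 ((554.8562622070312, 167.9529571533203), (47.98349380493164, 69.73394775390625), 13.056412696838379) [0.5245 0.1295 0.0361] [0.5847 0.2064 0.0434]
```

View pics/w10.png

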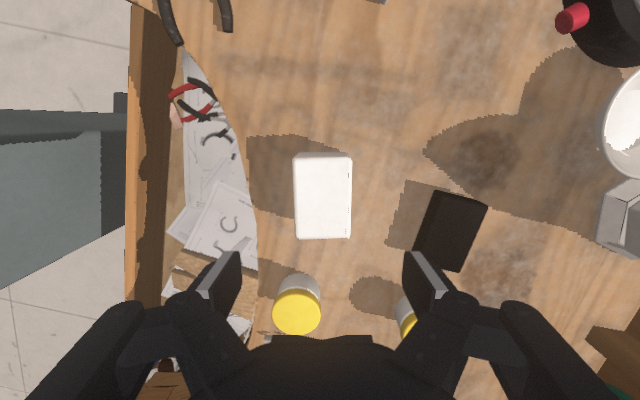

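The plaster block sits at (323,197) in the wrist view, centred between the fingers. The wrist fit agrees: (554.9, 168.0), 13.1°.

>>> arm_command([
  [-0.02,0.02,0.6,0,1],
  [-0.02,0.02,1.3,0,1],
  [-0.02,0.02,1.72,0,1],
  [-0.02,0.02,1.72,0,1],
  [-0.02,0.02,1.72,0,1],
], force=60)

```text
t: 15.18
eef_pos: [0.5585, 0.1571, -0.0094]
tool_rot: [[-0.221, 0.975, -0.011], [0.975, 0.221, 0.006], [0.008, -0.01, -1.0]]
force: [0.7, 0.1, 0.3]
opening: 1.001
```

>>> arm_command([
  [0,0,0,0,-0.2],
  [0,0,0,0,-0.2],
  [0,0,0,0,-0.2],
  [0,0,0,0,-0.2],
  [0,0,0,0,-0.2],
])

```text
t: 15.8
eef_pos: [0.5595, 0.1572, -0.0081]
tool_rot: [[-0.221, 0.975, -0.009], [0.975, 0.221, 0.006], [0.008, -0.008, -1.0]]
force: [-1.0, -0.3, 7.3]
opening: 0.555
```

```bash
python3 go.py 557.6 157.3 90 12.5
```

```text
t 15.80 pos [559.5 157.2  -8.1] az 12.8 open 0.555 F [-1.  -0.3  7.3] j [  3.   8. -15.  67.   0.  80.]
[557.6 157.3  90.   12.5] -> [ 0.022 -0.043 -1.634] 0.056
```

>>> arm_command([
  [0,0,-0.6,0,-0.2],
  [0,0,-1.3,0,-0.2],
  [0,0,-1.7,0,-0.2],
  [0,0,-1.7,0,-0.2],
])

```text
t: 16.3
eef_pos: [0.562, 0.1567, 0.0961]
tool_rot: [[-0.221, 0.975, -0.005], [0.975, 0.221, 0.006], [0.007, -0.004, -1.0]]
force: [0.8, 1.4, -1.4]
opening: 0.553
```

```bash
python3 go.py 558.6 -293.4 90 88.25
```

```text
t 16.30 pos [562.  156.7  96.1] az 12.8 open 0.553 F [ 0.8  1.4 -1.4] j [ 3.  4. -8. 78.  0. 80.]
[ 558.6  -293.4    90.     88.25] -> [-7.303 -1.716  0.056] -15.091
```

>>> arm_command([
  [-0.95,-0.2,-0.2,-2,-0.2],
  [-1.9,-0.4,-0.3,-4,-0.2],
  [-2.8,-0.6,-0.3,-6,-0.2],
  [-3.7,-0.85,-0.3,-8,-0.2],
  [-4.6,-1.05,-0.3,-10,-0.2],
])

```text
t: 16.92
eef_pos: [0.5607, -0.128, 0.1107]
tool_rot: [[-0.892, 0.452, -0.007], [0.452, 0.892, 0.007], [0.009, 0.003, -1.0]]
force: [0.9, 0.1, -1.0]
opening: 0.55
```

```bash
python3 go.py 558.6 -293.4 90 88.25
```

```text
t 16.93 pos [ 560.7 -128.   110.7] az 63.1 open 0.550 F [ 0.9  0.1 -1. ] j [-26.   3.  -8.  80.   0.   1.]
[ 558.6  -293.4    90.     88.25] -> [-1.217 -2.476  0.325] -5.025
```

>>> arm_command([
  [-0.4,-0.8,0,-2,-0.2],
  [-0.8,-1.6,0.1,-4,-0.2],
  [-1.22,-2.48,0.3,-5,-0.2],
  [-1.22,-2.48,0.3,-5,-0.2],
  [-1.22,-2.48,0.3,-5,-0.2],
])

```text
t: 17.55
eef_pos: [0.5579, -0.293, 0.09]
tool_rot: [[-0.999, 0.034, -0.009], [0.034, 0.999, 0.009], [0.009, 0.009, -1.0]]
force: [0.5, 0.3, -0.6]
opening: 0.551
```

```bash
python3 go.py 558.6 -293.4 10 88.25;  python3 wl.py w11 .545 -.293 .05 .05 .16
```

```text
t 17.55 pos [ 557.9 -293.    90. ] az 88.1 open 0.551 F [ 0.5  0.3 -0.6] j [-40.  13.   1.  78.   0. -38.]
[ 558.6  -293.4    10.     88.25] -> [-0.023 -0.018  1.333] -0.036
18009 ((545.0848999023438, -293.403076171875), (79.2607192993164, 80.72737121582031), 48.14143753051758) [ 0.5097 -0.3427  0.101 ] [ 0.5803 -0.2435  0.16  ]
```

View pics/w11.png

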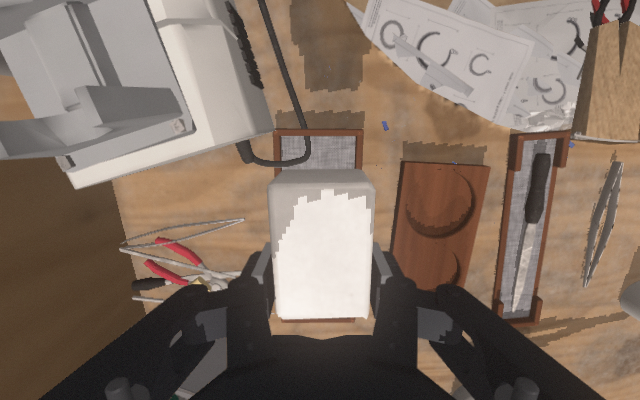

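The plaster block hangs over the near bay, top face (272–374, 170–320), front edge at x ≈ 0.510. Lowering.

>>> arm_command([
  [-0.02,-0.02,0.5,0,-0.2],
  [-0.02,-0.02,1.0,0,-0.2],
  [-0.02,-0.02,1.3,0,-0.2],
  [-0.02,-0.02,1.3,0,-0.2],
])

```text
t: 18.1
eef_pos: [0.5583, -0.2917, 0.0114]
tool_rot: [[-0.999, 0.032, -0.01], [0.032, 0.999, 0.01], [0.01, 0.009, -1.0]]
force: [0.0, -0.2, -0.7]
opening: 0.556
```

```bash
python3 go.py 558.6 -293.4 -3.5 88.25;  python3 wl.py w12 .545 -.293 .05 .05 .068
python3 - <<'E'
from h import *
im,d=grab_frame('side');cv2.imwrite(f"pics/s12.png",cv2.resize(im[220:400,330:550],None,fx=3.6,fy=3.3)[:,:,::-1])
E
```

```text
t 18.10 pos [ 558.3 -291.7   11.4] az 88.2 open 0.556 F [ 0.  -0.2 -0.7] j [-39.  16.  -5.  71.   0. -38.]
[ 558.6  -293.4    -3.5    88.25] -> [-0.009 -0.031  0.249] -0.013
15226 ((545.7557373046875, -293.7273254394531), (70.77674102783203, 74.6327896118164), 0.6807519197463989) [ 0.5106 -0.331   0.05  ] [ 0.5814 -0.2563  0.0679]
```

View pics/w12.png

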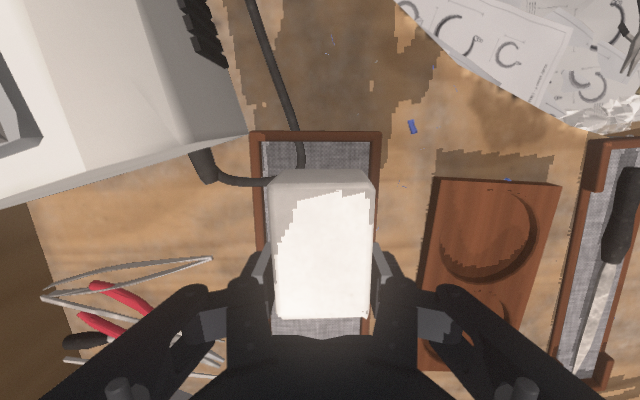

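View pics/s12.png

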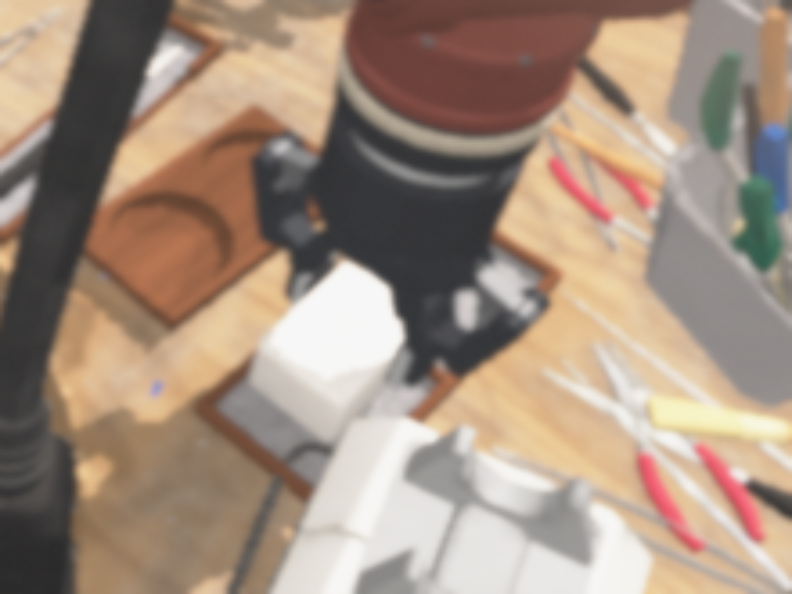

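>>> arm_command([
  [0,0,0.12,0,-0.2],
  [0,0,0.24,0,-0.2],
  [0,0,0.25,0,-0.2],
  [0,0,0.25,0,-0.2],
])

```text
t: 18.7
eef_pos: [0.5593, -0.293, -0.0013]
tool_rot: [[-0.999, 0.032, -0.007], [0.032, 0.999, 0.008], [0.007, 0.007, -1.0]]
force: [1.0, -0.8, -0.9]
opening: 0.55
```

>>> arm_command([
  [0,0,0,0,0.5],
  [0,0,0,0,0.5],
  [0,0,0,0,0.5],
  [0,0,-0.6,0,0.5],
  [0,0,-1.3,0,0.5],
])

```text
t: 19.32
eef_pos: [0.5592, -0.2931, 0.0768]
tool_rot: [[-0.999, 0.032, -0.009], [0.032, 0.999, 0.009], [0.009, 0.008, -1.0]]
force: [0.3, -0.8, -0.4]
opening: 0.75
```

```bash
python3 go.py 678 157 100 -1.5;  python3 wl.py w13 .545 -.293 .05 .038 .055
```

```text
t 19.32 pos [ 559.2 -293.1   76.8] az 88.2 open 0.750 F [ 0.3 -0.8 -0.4] j [-40.  13.  -0.  77.   0. -38.]
[678.  157.  100.   -1.5] -> [-1.734  7.565 -0.338] 17.931
5728 ((549.73828125, -296.358154296875), (47.970821380615234, 70.47809600830078), 88.81704711914062) [ 0.5142 -0.3208  0.0381] [ 0.5847 -0.272   0.0546]
```

View pics/w13.png

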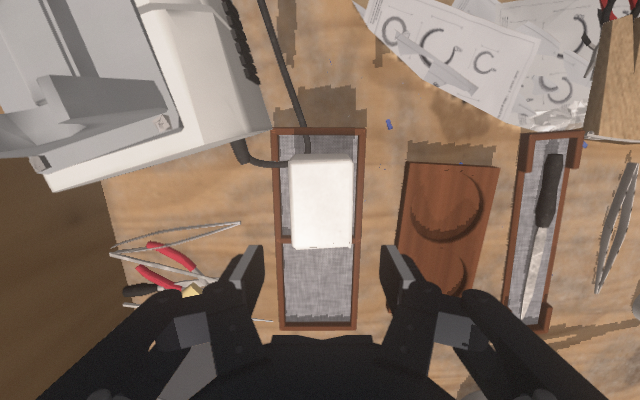

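```bash
python3 - <<'E'
from h import *
for cam in ("wrist","scene","side"):
    im,d=grab_frame(cam);p=camera_params(cam);W=cloud(p,d)
    m=(abs(W[...,0]-.549)<.04)&(abs(W[...,1]+.296)<.03)&(W[...,2]>.03)&(W[...,2]<.055)
    P=W[m]
    if len(P)<30: print(cam,len(P));continue
    Q=P
    for _ in range(6):
        c=np.linalg.lstsq(np.c_[Q[:,:2]-[.549,-.296],np.ones(len(Q))],Q[:,2],rcond=None)[0]
        r=abs(np.c_[P[:,:2]-[.549,-.296],np.ones(len(P))]@c-P[:,2]); Q=P[r<.003]
    print(cam,len(P),len(Q),"slope",c[:2].round(3),"z",c[2].round(4),[np.round(a,1) for a in cv2.minAreaRect((Q[:,:2]*1000).astype(np.float32))])
    if cam=="wrist":
        m=(abs(W[...,0]-.589)<.13)&(abs(W[...,1]+.297)<.06)&(W[...,2]>.0085)&(W[...,2]<.015)
        r=im.astype(int); m&=(r[...,0]-r[...,2]>25)
        P=W[m]; print("tray pct",np.percentile(P[:,0],[1,99]).round(4),np.percentile(P[:,1],[1,99]).round(4))
        m=m&(abs(W[...,0]-.589)<.015)&(abs(W[...,1]+.298)<.02); print("cross lip",W[m].mean(0), m.sum())
E
```

```text
wrist 5413 5273 slope [ 0.009 -0.013] z 0.0428 [array([ 547.1, -294.2]), array([47.6, 69.8]), np.float64(89.1)]
tray pct [0.4912 0.687 ] [-0.3399 -0.2575]
cross lip [nan nan nan] 0
scene 422 303 slope [ 0.01  -0.034] z 0.0451 [array([ 546.6, -292.2]), array([51.3, 69.8]), np.float64(88.3)]
side 1230 1063 slope [ 0.008 -0.014] z 0.044 [array([ 545.3, -293.9]), array([48.2, 70.9]), np.float64(89.2)]<stdin>:16: RuntimeWarning: Mean of empty slice.
  ret = um.true_divide(
```

The plaster block is flat and 6 mm off the bay centre, within limits. Now the charcoal block.

>>> arm_command([
  [-0.2,0.95,-0.3,2,1],
  [-0.4,1.9,-0.4,4,1],
  [-0.6,2.8,-0.4,6,1],
  [-0.8,3.7,-0.4,8,1],
  [-1,4.6,-0.4,10,1],
])

```text
t: 20.15
eef_pos: [0.6289, -0.0184, 0.1014]
tool_rot: [[-0.613, 0.79, -0.008], [0.79, 0.613, 0.007], [0.01, -0.002, -1.0]]
force: [0.2, -0.3, -0.1]
opening: 1.002
```

```bash
python3 go.py 679 157 95 -1.5
```

```text
t 20.15 pos [628.9 -18.4 101.4] az 37.8 open 1.002 F [ 0.2 -0.3 -0.1] j [-14.  12.   1.  79.   0.  38.]
[679.  157.   95.   -1.5] -> [1.797 2.452 0.121] 7.864
```

>>> arm_command([
  [0.5,0.7,0,2,1],
  [1,1.4,0,4,1],
  [1.5,2.0,0,6,1],
  [1.8,2.45,0.1,7.86,1],
  [1.8,2.45,0.1,7.86,1],
])

```text
t: 20.78
eef_pos: [0.6776, 0.1594, 0.0936]
tool_rot: [[0.024, 1.0, -0.011], [1.0, -0.024, 0.007], [0.007, -0.011, -1.0]]
force: [0.5, 0.7, -1.2]
opening: 1.004
```

>>> arm_command([
  [0,0,0,0,1],
  [0,0,0,0,1],
])

```text
t: 21.02
eef_pos: [0.6772, 0.1586, 0.0929]
tool_rot: [[0.024, 1.0, -0.012], [1.0, -0.024, 0.007], [0.006, -0.012, -1.0]]
force: [-1.1, -0.2, -0.7]
opening: 1.001
```

```bash
python3 go.py 679 157 -18 -1.5;  python3 wl.py w14 .679 .157 .05 .017 .03
```

```text
t 21.02 pos [677.2 158.6  92.9] az -1.4 open 1.001 F [-1.1 -0.2 -0.7] j [ 2. 24. 14. 81.  0. 94.]
[679.  157.  -18.   -1.5] -> [-0.037  0.054  1.848] 0.023
3761 ((679.4136962890625, 156.03236389160156), (70.65249633789062, 45.121612548828125), 88.37201690673828) [0.6564 0.1203 0.0173] [0.7028 0.1914 0.0237]
```

View pics/w14.png

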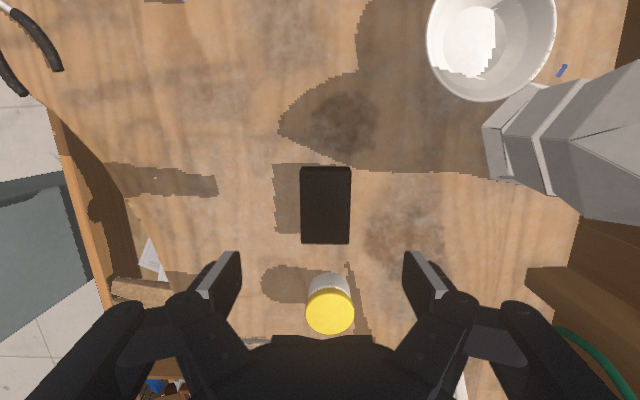

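```bash
python3 - <<'E'
from h import *
for cam in ("wrist","scene","side"):
    im,d=grab_frame(cam);p=camera_params(cam);W=cloud(p,d)
    if cam!="wrist": W=np.load(f"{cam}_W.npy")
    for y in (.08,.11,.14,.17,.20,.23):
        m=(abs(W[...,1]-y)<.015)&(W[...,0]>.71)&(W[...,0]<.9)&(W[...,2]>.04)&(W[...,2]<.35)
        print(cam,y,m.sum(),W[m].min(0).round(3) if m.any() else '')
E
```

```text
wrist 0.08 2818 [0.886 0.065 0.04 ]
wrist 0.11 0 
wrist 0.14 2664 [0.715 0.143 0.125]
wrist 0.17 13016 [0.71  0.155 0.04 ]
wrist 0.2 6034 [0.816 0.185 0.04 ]
wrist 0.23 6299 [0.814 0.215 0.04 ]
scene 0.08 492 [0.765 0.065 0.04 ]
scene 0.11 3 [0.765 0.097 0.348]
scene 0.14 6 [0.766 0.134 0.349]
scene 0.17 86 [0.764 0.156 0.043]
scene 0.2 543 [0.764 0.185 0.041]
scene 0.23 945 [0.763 0.215 0.04 ]
side 0.08 34 [0.762 0.066 0.065]
side 0.11 14 [0.761 0.096 0.347]
side 0.14 14 [0.762 0.128 0.347]
side 0.17 574 [0.761 0.156 0.04 ]
side 0.2 732 [0.76  0.185 0.04 ]
side 0.23 225 [0.761 0.215 0.042]
```

>>> arm_command([
  [-0.04,0.045,0.6,0,0.7],
  [-0.04,0.045,1.3,0,0.7],
  [-0.04,0.045,1.85,0,0.7],
  [-0.04,0.045,1.85,0,0.7],
  [-0.04,0.045,1.85,0,0.7],
])

```text
t: 21.85
eef_pos: [0.6802, 0.1569, -0.0154]
tool_rot: [[0.025, 1.0, -0.009], [1.0, -0.025, 0.007], [0.007, -0.009, -1.0]]
force: [0.0, -0.1, 0.1]
opening: 0.853
```

>>> arm_command([
  [0,0,0.02,0,-0.3],
  [0,0,0.02,0,-0.3],
  [0,0,0.02,0,-0.3],
  [0,0,0.02,0,-0.3],
])

```text
t: 22.35
eef_pos: [0.6819, 0.1569, -0.0141]
tool_rot: [[0.025, 1.0, -0.005], [1.0, -0.025, 0.007], [0.007, -0.005, -1.0]]
force: [-0.2, -1.3, 6.4]
opening: 0.512
```

```bash
python3 go.py 679 157 95 -1.5
```

```text
t 22.35 pos [681.9 156.9 -14.1] az -1.4 open 0.512 F [-0.2 -1.3  6.4] j [ 2. 28.  8. 70.  0. 94.]
[679.  157.   95.   -1.5] -> [ 0.013 -0.058 -1.818] 0.014
```

>>> arm_command([
  [0,0,-0.6,0,-0.3],
  [0,0,-1.3,0,-0.3],
  [0,0,-1.8,0,-0.3],
  [0,0,-1.8,0,-0.3],
])

```text
t: 22.85
eef_pos: [0.6847, 0.1563, 0.0981]
tool_rot: [[0.025, 1.0, 0.001], [1.0, -0.025, 0.007], [0.007, 0.001, -1.0]]
force: [0.7, -1.5, -1.8]
opening: 0.509
```

```bash
python3 go.py 638 -298.5 95 88.25
```

```text
t 22.85 pos [684.7 156.3  98.1] az -1.4 open 0.509 F [ 0.7 -1.5 -1.8] j [ 2. 24. 15. 81.  0. 93.]
[ 638.   -298.5    95.     88.25] -> [-7.597e+00 -5.900e-01 -5.000e-03] -17.935
```

>>> arm_command([
  [-0.9,-0.2,0,-2,-0.3],
  [-1.8,-0.4,0,-4,-0.3],
  [-2.7,-0.6,0,-6,-0.3],
  [-3.6,-0.6,0,-8,-0.3],
  [-4.6,-0.6,0,-10,-0.3],
])

```text
t: 23.48
eef_pos: [0.6411, -0.1199, 0.0951]
tool_rot: [[-0.754, 0.657, 0.001], [0.657, 0.754, 0.008], [0.005, 0.006, -1.0]]
force: [1.1, -0.8, -0.3]
opening: 0.513
```

```bash
python3 go.py 638 -298.5 95 88.25
```

```text
t 23.48 pos [ 641.1 -119.9   95.1] az 48.9 open 0.513 F [ 1.1 -0.8 -0.3] j [-22.  16.   4.  79.   0.  19.]
[ 638.   -298.5    95.     88.25] -> [-1.915 -2.278 -0.021] -7.862
```

>>> arm_command([
  [-0.5,-0.6,0,-2,-0.3],
  [-1,-1.2,0,-4,-0.3],
  [-1.5,-1.8,0,-6,-0.3],
  [-1.92,-2.28,0,-7.86,-0.3],
  [-1.92,-2.28,0,-7.86,-0.3],
])

```text
t: 24.1
eef_pos: [0.6371, -0.3013, 0.0921]
tool_rot: [[-0.999, 0.033, -0.001], [0.033, 0.999, 0.008], [0.001, 0.008, -1.0]]
force: [-1.0, -0.2, -1.1]
opening: 0.511
```

>>> arm_command([
  [0,0,0,0,-0.3],
  [0,0,0,0,-0.3],
])

```text
t: 24.35
eef_pos: [0.637, -0.3002, 0.0915]
tool_rot: [[-0.999, 0.033, -0.001], [0.033, 0.999, 0.009], [0.002, 0.009, -1.0]]
force: [-0.1, 0.1, -1.2]
opening: 0.506
```

```bash
python3 go.py 638 -298.5 8 88.25; python3 wl.py w15 .638 -.298 .06 .105 .135
```

```text
t 24.35 pos [ 637.  -300.2   91.5] az 88.1 open 0.506 F [-0.1  0.1 -1.2] j [-36.  25.  16.  81.   0. -34.]
[ 638.   -298.5     8.     88.25] -> [-0.019  0.016  1.393] -0.026
11786 ((636.3436279296875, -301.30328369140625), (71.23069763183594, 70.40057373046875), 88.65470123291016) [ 0.6007 -0.3368  0.1059] [ 0.6718 -0.2656  0.135 ]
```

View pics/w15.png

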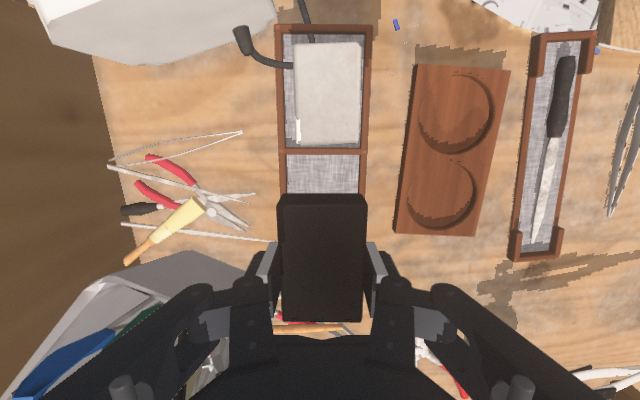

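Charcoal is held over the far bay (top 278–367, 193–322), and the plaster block is seated in the near bay. Lowering and releasing.

>>> arm_command([
  [-0.01,0.02,0.5,0,-0.3],
  [-0.01,0.02,1.0,0,-0.3],
  [-0.01,0.02,1.4,0,-0.3],
  [-0.01,0.02,1.65,0,-0.3],
  [-0.01,0.02,1.68,0,-0.3],
])

```text
t: 25.02
eef_pos: [0.6378, -0.2975, -0.0091]
tool_rot: [[-0.999, 0.032, -0.001], [0.032, 0.999, 0.009], [0.001, 0.009, -1.0]]
force: [-0.7, -0.4, -0.2]
opening: 0.511
```

```bash
python3 go.py 638 -298.5 -9.5 88.25; python3 wl.py w16 .638 -.298 .06 .015 .045
```

```text
t 25.02 pos [ 637.8 -297.5   -9.1] az 88.2 open 0.511 F [-0.7 -0.4 -0.2] j [-36.  28.   9.  71.   0. -34.]
[ 638.   -298.5    -9.5    88.25] -> [-0.004 -0.017  0.006] -0.016
12796 ((627.23193359375, -300.4751892089844), (97.82862854003906, 67.4137191772461), 17.698854446411133) [ 0.578  -0.3347  0.015 ] [ 0.6723 -0.2633  0.045 ]
```

View pics/w16.png

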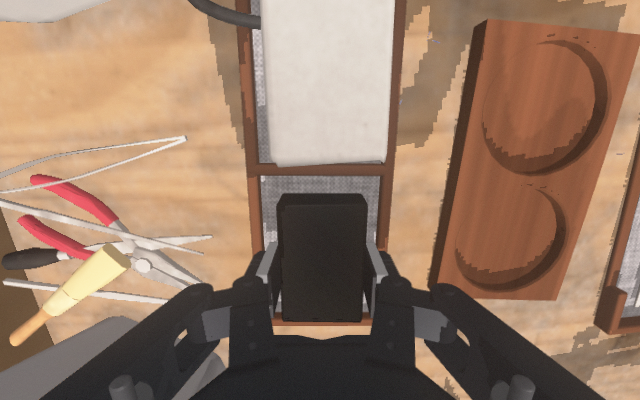

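>>> arm_command([
  [0,0,0.01,0,0.4],
  [0,0,0.01,0,0.4],
  [0,0,0.01,0,0.4],
  [0,0,-0.6,0,0.4],
  [0,0,-1.3,0,0.4],
])

```text
t: 25.7
eef_pos: [0.6373, -0.298, 0.0693]
tool_rot: [[-0.999, 0.032, -0.002], [0.032, 0.999, 0.009], [0.003, 0.009, -1.0]]
force: [1.0, 0.2, 0.2]
opening: 0.703
```

```bash
python3 go.py 680.5 60 95 88; python3 wl.py w17 .638 -.298 .06 .015 .045
```

```text
t 25.70 pos [ 637.3 -298.    69.3] az 88.2 open 0.703 F [1.  0.2 0.2] j [-36.  26.  14.  79.   0. -34.]
[680.5  60.   95.   88. ] -> [-0.527  5.991 -0.374] 0.031
7590 ((638.68896484375, -302.08331298828125), (78.16661071777344, 105.1748275756836), 87.83234405517578) [ 0.5874 -0.3424  0.015 ] [ 0.6919 -0.2616  0.0353]
```

View pics/w17.png

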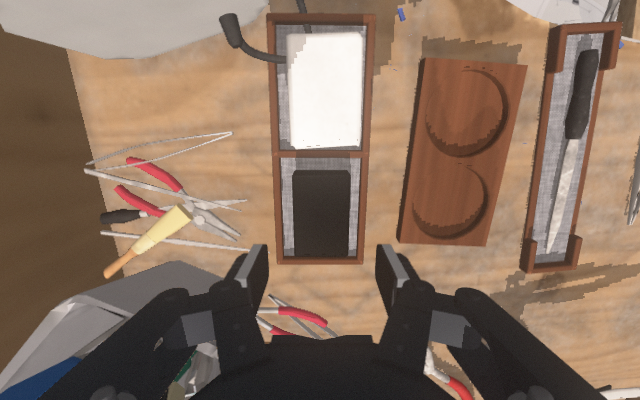

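Both blocks sit in their bays: charcoal at (321,213), plaster at (326,90). Next is jar A.

>>> arm_command([
  [-0.1,0.9,-0.3,0,1],
  [-0.2,1.9,-0.37,0,1],
  [-0.3,2.9,-0.37,0,1],
  [-0.4,3.9,-0.37,0,1],
  [-0.45,4.9,-0.37,0,1],
])

```text
t: 26.38
eef_pos: [0.6766, -0.0052, 0.101]
tool_rot: [[-0.999, 0.032, 0.006], [0.032, 0.999, 0.004], [-0.006, 0.004, -1.0]]
force: [0.6, -0.9, 0.1]
opening: 1.003
```

>>> arm_command([
  [0,0.75,0,0,1],
  [-0.08,1.4,0,0,1],
  [-0.08,1.4,0,0,1],
  [-0.08,1.4,0,0,1],
])

```text
t: 26.88
eef_pos: [0.6842, 0.0781, 0.1014]
tool_rot: [[-0.999, 0.032, 0.006], [0.032, 0.999, 0.004], [-0.006, 0.004, -1.0]]
force: [0.1, 1.0, 0.8]
opening: 0.998
```

```bash
python3 go.py 680.5 60 -14 88; python3 wl.py w18 .68 .06 .035 .037 .05
```

```text
t 26.88 pos [684.2  78.1 101.4] az 88.2 open 0.998 F [0.1 1.  0.8] j [-4. 21. 12. 80.  0. -3.]
[680.5  60.  -14.   88. ] -> [ 0.063 -0.311  1.921] 0.032
2212 ((681.0233154296875, 58.107601165771484), (45.89506530761719, 45.67053985595703), 19.301698684692383) [0.6581 0.0352 0.0371] [0.7044 0.0808 0.0432]
```

View pics/w18.png

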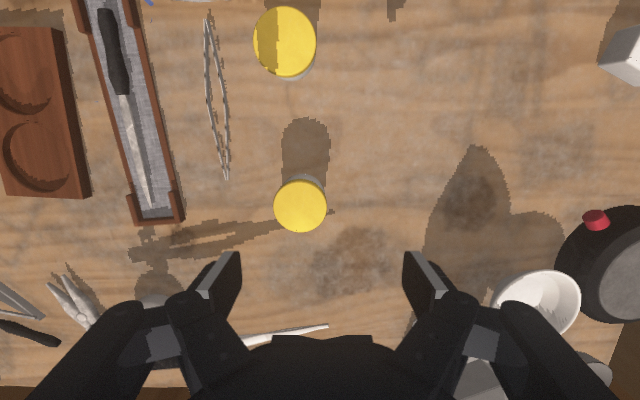

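>>> arm_command([
  [0.06,-0.32,0.3,0,0.8],
  [0.06,-0.32,0.6,0,0.8],
  [0.06,-0.32,1.3,0,0.8],
  [0.06,-0.32,1.92,0,0.8],
  [0.06,-0.32,1.92,0,0.8],
], force=50)

```text
t: 27.55
eef_pos: [0.6773, 0.059, -0.0181]
tool_rot: [[-0.999, 0.034, -0.001], [0.034, 0.999, 0.005], [0.001, 0.005, -1.0]]
force: [-0.6, 0.2, -0.4]
opening: 0.901
```

```bash
python3 go.py 680.8 59 -14 88
```

```text
t 27.55 pos [677.3  59.  -18.1] az 88.1 open 0.901 F [-0.6  0.2 -0.4] j [-6. 24.  3. 69.  0. -4.]
[680.8  59.  -14.   88. ] -> [-0.057  0.003 -0.068] 0.011
```

>>> arm_command([
  [-0.05,0,-0.06,0,0.8],
  [-0.05,0,-0.06,0,-0.3],
  [-0.05,0,-0.06,0,-0.3],
  [-0.05,0,-0.06,0,-0.3],
  [-0.05,0,-0.06,0,-0.3],
])

```text
t: 28.18
eef_pos: [0.6817, 0.0587, -0.0123]
tool_rot: [[-0.999, 0.034, 0.002], [0.034, 0.999, 0.004], [-0.002, 0.004, -1.0]]
force: [-0.6, -0.7, 6.4]
opening: 0.528
```

>>> arm_command([
  [0,0,0,0,-0.3],
  [0,0,-0.5,0,-0.3],
  [0,0,-1.2,0,-0.3],
  [0,0,-1.8,0,-0.3],
  [0,0,-1.8,0,-0.3],
])

```text
t: 28.8
eef_pos: [0.6839, 0.0581, 0.1001]
tool_rot: [[-0.999, 0.034, 0.008], [0.034, 0.999, 0.004], [-0.008, 0.004, -1.0]]
force: [-0.1, -0.1, -1.5]
opening: 0.522
```

```bash
python3 go.py 634.3 -188.1 95 85.5
```

```text
t 28.80 pos [683.9  58.1 100.1] az 88.1 open 0.522 F [-0.1 -0.1 -1.5] j [-6. 21. 11. 80.  0. -4.]
[ 634.3 -188.1   95.    85.5] -> [ 0.688 -4.129  0.063] 0.513
```

>>> arm_command([
  [0.14,-0.9,0,0,-0.3],
  [0.28,-1.8,0,0.3,-0.3],
  [0.42,-2.7,0,0.5,-0.3],
  [0.56,-3.6,0,0.5,-0.3],
  [0.68,-4.13,0.05,0.5,-0.3],
])

```text
t: 29.42
eef_pos: [0.6338, -0.1907, 0.095]
tool_rot: [[-0.997, 0.079, 0.008], [0.079, 0.997, 0.004], [-0.007, 0.004, -1.0]]
force: [0.5, -0.5, -0.1]
opening: 0.528
```

>>> arm_command([
  [0,0,0,0,-0.3],
  [0,0,0,0,-0.3],
])

```text
t: 29.68
eef_pos: [0.6335, -0.1901, 0.0943]
tool_rot: [[-0.997, 0.079, 0.007], [0.079, 0.997, 0.004], [-0.006, 0.005, -1.0]]
force: [-0.4, 0.4, -1.5]
opening: 0.522
```

```bash
python3 go.py 634.8 -188.1 10 85.5 634.8 -188.1 -8 85.5
```

```text
t 29.68 pos [ 633.5 -190.1   94.3] az 85.5 open 0.522 F [-0.4  0.4 -1.5] j [-28.  17.   6.  79.   0. -24.]
[ 634.8 -188.1   10.    85.5] -> [-0.009  0.028  1.405] -0.01
[ 634.8 -188.1   -8.    85.5] -> [-0.007  0.027  1.705] -0.01
```

>>> arm_command([
  [-0.01,0.03,0.5,0,-0.3],
  [-0.01,0.03,1.0,0,-0.3],
  [-0.01,0.03,1.2,0,-0.3],
  [-0.01,0.03,1.3,0,-0.3],
])

```text
t: 30.18
eef_pos: [0.6349, -0.1871, 0.0161]
tool_rot: [[-0.997, 0.078, 0.006], [0.078, 0.997, 0.005], [-0.006, 0.005, -1.0]]
force: [0.6, -0.3, 0.1]
opening: 0.524
```

```bash
python3 go.py 634.8 -188.1 -8 85.5;python3 wl.py w19 .634 -.188 .05 .05 .07
```

```text
t 30.18 pos [ 634.9 -187.1   16.1] az 85.5 open 0.524 F [ 0.6 -0.3  0.1] j [-28.  19.   0.  71.   0. -23.]
[ 634.8 -188.1   -8.    85.5] -> [ 0.003 -0.018  0.401] 0.002
8675 ((630.1633911132812, -186.431640625), (50.66319274902344, 57.32404327392578), 33.407840728759766) [ 0.6103 -0.2241  0.05  ] [ 0.6569 -0.1517  0.07  ]
```

View pics/w19.png

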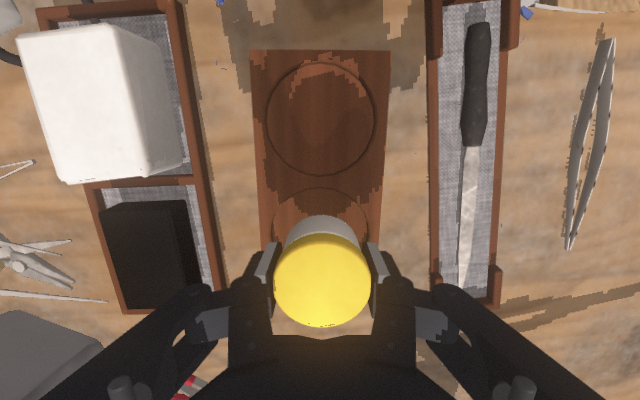

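Jar A is over the far well, cap at (322,280). Lowering and releasing.

>>> arm_command([
  [0,-0.02,0.2,0,-0.3],
  [0,-0.02,0.39,0,-0.3],
  [0,-0.02,0.4,0,-0.3],
  [0,-0.02,0.4,0,-0.3],
])

```text
t: 30.72
eef_pos: [0.6348, -0.1885, -0.0084]
tool_rot: [[-0.997, 0.079, 0.006], [0.079, 0.997, 0.005], [-0.006, 0.005, -1.0]]
force: [0.5, 0.3, -0.5]
opening: 0.525
```

>>> arm_command([
  [0,0,0,0,0.4],
  [0,0,0,0,0.4],
  [0,0,0,0,0.4],
  [0,0,-0.6,0,0.4],
  [0,0,-1.5,0,0.4],
])

```text
t: 31.35
eef_pos: [0.6328, -0.1882, 0.0806]
tool_rot: [[-0.997, 0.079, 0.003], [0.079, 0.997, 0.006], [-0.002, 0.007, -1.0]]
force: [-0.2, -0.5, 0.9]
opening: 0.702
```

>>> arm_command([
  [0,0,-0.2,0,1],
  [0,0,-0.2,0,1],
])

```text
t: 31.6
eef_pos: [0.6333, -0.1886, 0.0933]
tool_rot: [[-0.997, 0.079, 0.004], [0.079, 0.997, 0.006], [-0.004, 0.006, -1.0]]
force: [0.2, -0.7, -0.7]
opening: 0.997
```

```bash
python3 go.py 554.5 55.3 95 88;python3 wl.py w20 .634 -.188 .035 .039 .055
```

```text
t 31.60 pos [ 633.3 -188.6   93.3] az 85.5 open 0.997 F [ 0.2 -0.7 -0.7] j [-28.  17.   6.  79.   0. -24.]
[554.5  55.3  95.   88. ] -> [ 1.63   3.949 -0.01 ] -0.503
2409 ((633.0626831054688, -190.1400909423828), (45.813140869140625, 45.44169616699219), 38.431941986083984) [ 0.6101 -0.2132  0.039 ] [ 0.6564 -0.1672  0.0453]
```

>>> arm_command([
  [0.4,0.9,-0.1,0,0.5],
  [0.8,1.8,-0.1,-0.3,0.5],
  [1.2,2.7,-0.1,-0.5,0.5],
  [1.63,3.6,0,-0.5,0.5],
  [1.63,3.95,0,-0.5,0.5],
])

```text
t: 32.28
eef_pos: [0.5506, 0.0589, 0.0905]
tool_rot: [[-0.999, 0.033, -0.002], [0.033, 0.999, 0.008], [0.003, 0.007, -1.0]]
force: [0.6, -0.6, 0.2]
opening: 0.751
```

>>> arm_command([
  [0,0,0,0,0.5],
  [0,0,0,0,0.5],
])

```text
t: 32.52
eef_pos: [0.5497, 0.0585, 0.089]
tool_rot: [[-0.999, 0.033, -0.005], [0.033, 0.999, 0.008], [0.005, 0.007, -1.0]]
force: [-0.6, -1.0, 0.2]
opening: 0.749
```

```bash
python3 go.py 554.5 55 20 88 554.5 55 -14 88; python3 wl.py w21 .555 .055 .035 .037 .05
```

```text
t 32.52 pos [549.7  58.5  89. ] az 88.1 open 0.749 F [-0.6 -1.   0.2] j [ -8.  -1. -14.  77.   0.  -6.]
[554.5  55.   20.   88. ] -> [-0.087 -0.064  1.149] 0.026
[554.5  55.  -14.   88. ] -> [-0.09  -0.068  1.716] 0.026
2376 ((555.2214965820312, 54.011783599853516), (45.541961669921875, 46.0997200012207), 82.30279541015625) [0.5319 0.0311 0.037 ] [0.5785 0.0765 0.0439]
```

View pics/w21.png

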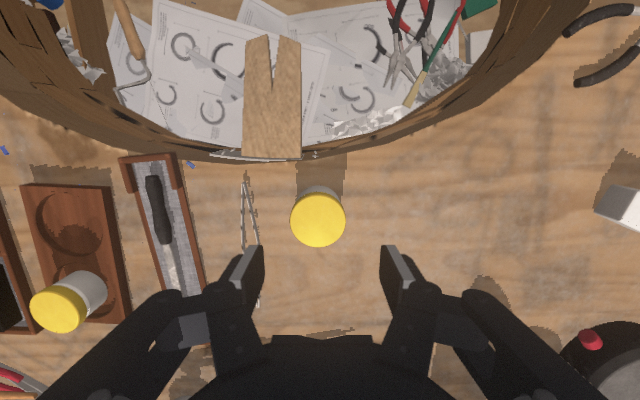

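>>> arm_command([
  [-0.09,-0.06,0.3,0,0.5],
  [-0.09,-0.06,0.8,0,0.5],
  [-0.09,-0.06,1.3,0,0.5],
  [-0.09,-0.07,1.7,0,0.5],
  [-0.09,-0.07,1.7,0,0.5],
])

```text
t: 33.2
eef_pos: [0.5528, 0.0539, -0.0158]
tool_rot: [[-0.999, 0.035, -0.009], [0.035, 0.999, 0.008], [0.009, 0.008, -1.0]]
force: [0.1, 0.3, 1.1]
opening: 0.749
```

```bash
python3 go.py 555 55 -14 88
```

```text
t 33.20 pos [552.8  53.9 -15.8] az 88.0 open 0.749 F [0.1 0.3 1.1] j [ -8.   4. -20.  66.   0.  -6.]
[555.  55. -14.  88.] -> [-0.036  0.02  -0.03 ] 0.003
```

>>> arm_command([
  [-0.03,0.02,-0.03,0,0.5],
  [-0.03,0.02,-0.03,0,-0.3],
  [-0.03,0.02,-0.03,0,-0.3],
  [-0.03,0.02,-0.03,0,-0.3],
  [-0.03,0.02,-0.03,0,-0.3],
])

```text
t: 33.83
eef_pos: [0.5558, 0.0547, -0.0127]
tool_rot: [[-0.999, 0.035, -0.007], [0.035, 0.999, 0.008], [0.007, 0.007, -1.0]]
force: [1.0, -0.9, 6.4]
opening: 0.526
```

>>> arm_command([
  [0,0,0,0,-0.3],
  [0,0,-0.5,0,-0.3],
  [0,0,-1.2,0,-0.3],
  [0,0,-1.8,0,-0.3],
  [0,0,-1.8,0,-0.3],
])

```text
t: 34.45
eef_pos: [0.5585, 0.0537, 0.0985]
tool_rot: [[-0.999, 0.035, -0.001], [0.035, 0.999, 0.007], [0.002, 0.007, -1.0]]
force: [1.2, -0.2, -1.7]
opening: 0.524
```

```bash
python3 go.py 562.7 -182.5 95 85.5
```

```text
t 34.45 pos [558.5  53.7  98.5] az 88.0 open 0.524 F [ 1.2 -0.2 -1.7] j [ -8.  -0. -12.  78.   0.  -6.]
[ 562.7 -182.5   95.    85.5] -> [-0.205 -3.933  0.031] 0.504
```

>>> arm_command([
  [-0.05,-0.9,0,0,-0.3],
  [-0.1,-1.8,0,0.3,-0.3],
  [-0.15,-2.7,0,0.5,-0.3],
  [-0.2,-3.5,0,0.5,-0.3],
  [-0.2,-3.93,0.03,0.5,-0.3],
])

```text
t: 35.08
eef_pos: [0.5616, -0.1844, 0.0936]
tool_rot: [[-0.997, 0.08, -0.003], [0.08, 0.997, 0.008], [0.003, 0.007, -1.0]]
force: [-0.2, 1.3, -0.9]
opening: 0.529
```

>>> arm_command([
  [0,0,0,0,-0.3],
  [0,0,0,0,-0.3],
])

```text
t: 35.33
eef_pos: [0.561, -0.1835, 0.0925]
tool_rot: [[-0.997, 0.08, -0.004], [0.08, 0.997, 0.009], [0.005, 0.008, -1.0]]
force: [-0.6, 0.4, 0.4]
opening: 0.525
```

```bash
python3 go.py 562.9 -182.5 15 85.5
```

```text
t 35.33 pos [ 561.  -183.5   92.5] az 85.4 open 0.525 F [-0.6  0.4  0.4] j [-31.   5.  -7.  78.   0. -26.]
[ 562.9 -182.5   15.    85.5] -> [-0.036  0.009  1.292] -0.017
```

>>> arm_command([
  [-0.035,0.01,0.4,0,-0.3],
  [-0.035,0.01,0.9,0,-0.3],
  [-0.035,0.01,1.28,0,-0.3],
  [-0.035,0.01,1.28,0,-0.3],
])

```text
t: 35.83
eef_pos: [0.5614, -0.1802, 0.0136]
tool_rot: [[-0.997, 0.078, -0.008], [0.078, 0.997, 0.011], [0.008, 0.01, -1.0]]
force: [-0.4, -0.5, -0.0]
opening: 0.524
```

```bash
python3 go.py 562.9 -182.5 -8 85.5;python3 wl.py w22 .563 -.183 .05 .055 .07
```

```text
t 35.83 pos [ 561.4 -180.2   13.6] az 85.5 open 0.524 F [-0.4 -0.5 -0. ] j [-31.   9. -12.  70.   0. -26.]
[ 562.9 -182.5   -8.    85.5] -> [-0.031 -0.04   0.36 ] 0.001
8310 ((559.133056640625, -180.16714477539062), (47.539215087890625, 60.85591506958008), 28.47226905822754) [ 0.5379 -0.218   0.055 ] [ 0.5839 -0.1459  0.07  ]
```

View pics/w22.png

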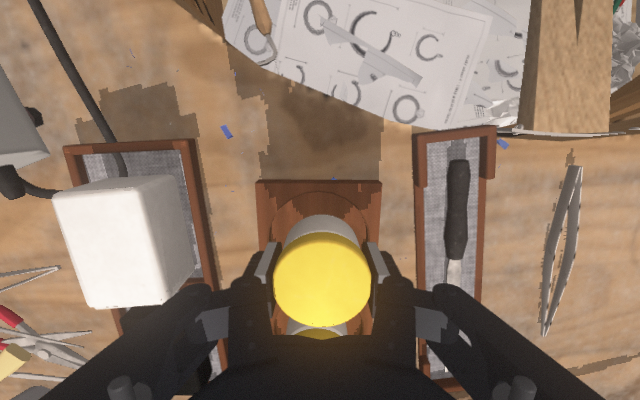

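Jar B is over the near well, cap at (322,280). I'm correcting by 2 mm, then lowering and releasing.

>>> arm_command([
  [-0.03,-0.04,0.15,0,-0.3],
  [-0.03,-0.04,0.34,0,-0.3],
  [-0.03,-0.04,0.36,0,-0.3],
  [-0.03,-0.04,0.36,0,-0.3],
])

```text
t: 36.38
eef_pos: [0.5638, -0.1833, -0.0064]
tool_rot: [[-0.997, 0.079, -0.006], [0.079, 0.997, 0.01], [0.006, 0.009, -1.0]]
force: [0.2, -0.4, -0.0]
opening: 0.53
```

>>> arm_command([
  [0,0,0,0,0.4],
  [0,0,0,0,0.4],
  [0,0,0,0,0.4],
  [0,0,-0.6,0,0.4],
  [0,0,-1.5,0,0.4],
])

```text
t: 37.0
eef_pos: [0.563, -0.1834, 0.083]
tool_rot: [[-0.997, 0.079, -0.009], [0.079, 0.997, 0.012], [0.01, 0.011, -1.0]]
force: [1.6, 0.2, -0.0]
opening: 0.703
```

>>> arm_command([
  [-0.5,1,-0.5,0,0.4],
  [0,3,-0.8,0,0.4],
  [0,4,-0.8,0,0.4],
  [0,4,-0.8,0,0.4],
  [0,4,-0.8,0,0.4],
])

```text
t: 37.62
eef_pos: [0.5821, 0.0591, 0.1344]
tool_rot: [[-0.997, 0.074, -0.008], [0.074, 0.997, 0.012], [0.009, 0.011, -1.0]]
force: [0.5, -0.2, -0.7]
opening: 0.701
```

```bash
python3 go.py; cat > fin.py <<'E'
from h import *
tray=(588.6,-297.5,-1.75);board=(598.4,-185.3,-4.5);rest=(601.6,-90.2,2.75)
def rel(c,f):
    a=np.radians(f[2]);dx,dy=c[0]-f[0],c[1]-f[1];return np.round([dx*np.cos(a)+dy*np.sin(a),-dx*np.sin(a)+dy*np.cos(a)],1)
for c in ("scene","side"):
    im,d=grab_frame(c);p=camera_params(c);W=cloud(p,d)
    cv2.imwrite(f"pics/fin_{c}.png",im[:,:,::-1])
    for n,x,y,r,z0,z1,f in [("char",.637,-.298,.045,.02,.035,tray),("plas",.547,-.294,.05,.04,.055,tray),("jarA",.634,-.188,.03,.04,.06,board),("jarB",.563,-.183,.03,.04,.06,board)]:
        m=(np.hypot(W[...,0]-x,W[...,1]-y)<r)&(W[...,2]>z0)&(W[...,2]<z1);P=W[m]
        if len(P)<20: print(c,n,len(P));continue
        A=np.c_[P[:,:2]-P[:,:2].mean(0),np.ones(len(P))];k=np.linalg.lstsq(A,P[:,2],rcond=None)[0]
        rr=cv2.minAreaRect((P[:,:2]*1000).astype(np.float32))
        print(c,n,len(P),[np.round(a,1) for a in rr],"rel",rel(rr[0],f),"slope",k[:2].round(3),"z",k[2].round(4))
    m=(abs(W[...,0]-.60)<.09)&(abs(W[...,1]+.09)<.016)&(W[...,2]>.0065)&(W[...,2]<.03);P=W[m]
    P=P[:, :]; rr=cv2.minAreaRect((P[:,:2]*1000).astype(np.float32)) if len(P)>9 else None
    print(c,"file",len(P),rr,"rel",rel(rr[0],rest) if rr else '')
    for l in ("needle_file","steel_tweezers"):
        for q in masks_of(c,l)[:1]:
            M=q['region']&(d>0);P=W[M];P=P[(P[:,2]>-.01)&(P[:,2]<.03)]
            print(" ",c,l,round(q['confidence'],2),[int(e) for e in q['extent']],[np.round(a,1) for a in cv2.minAreaRect((P[:,:2]*1000).astype(np.float32))])
E
python3 fin.py
```

```text
t 37.62 pos [582.1  59.1 134.4] az 85.8 open 0.701 F [ 0.5 -0.2 -0.7] j [-7.  4. -5. 82.  1. -3.]
scene char 306 [array([ 637.7, -299. ]), array([49.6, 71.5]), np.float64(86.8)] rel [49.2  0. ] slope [ 0.004 -0.008] z 0.0255
scene plas 343 [array([ 546.8, -293.7]), array([71. , 51.8]), np.float64(0.1)] rel [-41.9   2.5] slope [ 0.006 -0.023] z 0.045
scene jarA 190 [array([ 634.6, -187.7]), array([44.9, 48.8]), np.float64(30.1)] rel [36.3  0.4] slope [ 0.001 -0.021] z 0.0448
scene jarB 203 [array([ 563.6, -183.4]), array([43.8, 47.6]), np.float64(30.6)] rel [-34.8  -0.8] slope [ 0.003 -0.014] z 0.0447
scene file 231 ((596.2617797851562, -91.05863952636719), (28.9891357421875, 172.49639892578125), 88.2171859741211) rel [-5.4 -0.6]
  scene needle_file 0.76 [328, 175, 365, 199] [array([572.7, -96.1]), array([ 23.3, 108.9]), np.float64(87.8)]
  scene steel_tweezers 0.58 [322, 203, 344, 215] [array([565.7, -14.3]), array([67.1, 20.2]), np.float64(3.7)]
side char 878 [array([ 637.3, -298.7]), array([45.8, 73.2]), np.float64(88.2)] rel [48.8  0.3] slope [0.008 0.017] z 0.0243
side plas 1090 [array([ 545.8, -293.8]), array([47.7, 70.5]), np.float64(89.1)] rel [-42.9   2.4] slope [ 0.007 -0.007] z 0.0438
side jarA 383 [array([ 632.9, -189.7]), array([45.5, 44.2]), np.float64(38.7)] rel [34.8 -1.7] slope [0.029 0.006] z 0.045
side jarB 432 [array([ 561.6, -183.4]), array([45.3, 45.2]), np.float64(74.5)] rel [-36.8  -0.9] slope [0.007 0.01 ] z 0.0449
side file 177 ((599.757080078125, -91.218017578125), (23.728025436401367, 181.1439971923828), 86.19477844238281) rel [-1.9 -0.9]
  side needle_file 0.6 [321, 239, 374, 279] [array([591.1, -91.5]), array([ 18. , 150.4]), np.float64(88.0)]
```

```bash
python3 - <<'E'
import cv2
a=cv2.imread('pics/fin_scene.png')[100:260,240:440];b=cv2.imread('pics/fin_side.png')[190:390,270:520]
cv2.imwrite('pics/fz.png',__import__('numpy').hstack([cv2.resize(a,(400,320)),cv2.resize(b,(400,320))]))
E
```

```text
(no output)
```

View pics/fz.png

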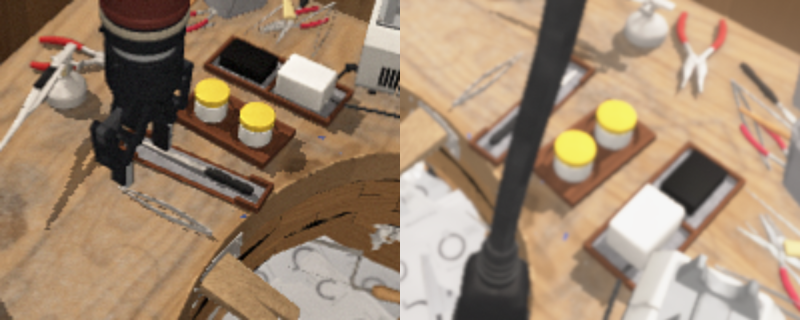

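```bash
python3 - <<'E'
from h import *
rest=(.6016,-.0902,np.radians(2.75))
for c in ("scene","side"):
    im,d=grab_frame(c);p=camera_params(c);W=cloud(p,d)
    X=W[...,0]-rest[0];Y=W[...,1]-rest[1];a=rest[2];x=X*np.cos(a)+Y*np.sin(a);y=-X*np.sin(a)+Y*np.cos(a)
    g=im.astype(int)
    m=(abs(x)<.097)&(abs(y)<.017)&(W[...,2]>.004)&(W[...,2]<.03)&(g.sum(2)<170)&(np.ptp(g,axis=2)<30)
    print(c,m.sum(),np.percentile(x[m],[1,5,50,95,99]).round(4),np.median(y[m]).round(4),np.percentile(W[m][:,2],[50,95]).round(4))
    lo=m&(x<-.06);hi=m&(x>-.04)&(x<-.019);print(y[lo].mean(),y[hi].mean())
E
```

```text
scene 123 [-0.0829 -0.0806 -0.0497 -0.0225  0.056 ] 0.0038 [0.0135 0.0178]
0.0032090448772460257 0.0026971760922052277Traceback (most recent call last):
  File "<stdin>", line 8, in <module>
    return _quantile_unchecked(
        a, q, axis, out, overwrite_input, method, keepdims, weights)
    return _ureduce(a,
                    func=_quantile_ureduce_func,
    ...<5 lines>...
                    overwrite_input=overwrite_input,
                    method=method)
    r = func(a, **kwargs)
    result = _quantile(arr,
                       quantiles=q,
    ...<2 lines>...
                       out=out,
                       weights=wgt)
    slices_having_nans = np.isnan(arr[-1, ...])
                                  ~~~^^^^^^^^^
IndexError: index -1 is out of bounds for axis 0 with size 0
```

The file handle spans −83 to −22 mm along the rest, so the file is centred within about 2 mm, 3 mm across and aligned. I'll let the arm settle and hand in.

>>> arm_command([
  [0,0,-0.3,0,0.4],
  [0,0,-0.3,0,0.4],
  [0,0,-0.3,0,0.4],
  [0,0,-0.3,0,0.4],
])

```text
t: 38.52
eef_pos: [0.5823, 0.0539, 0.1511]
tool_rot: [[-0.997, 0.081, -0.009], [0.08, 0.997, 0.012], [0.01, 0.011, -1.0]]
force: [-0.5, 1.4, 0.1]
opening: 0.701
```

```bash
python3 -c "
from workcell import *
s=observe();print(s['t'],s['eef_pos'],s['joint_velocities'].round(1));print(close_job())"
```

```text
38.525 [0.58231899 0.05390319 0.15105046] [ 0.1  0.1 -0.2  0.   0.1 -0.1]
the job is handed in; nothing more can be done
None
```

Everything was put away and released, and I handed the job in at 38.5 s; no verdict is reported. Both blocks are in the two-bay tray, the jars are in the wells of the jar board, and the file is in the file rest.

Last checks, from the scene and side cameras before the final 17 mm lift clear:

| Item | Place | Distance from centre | Tilt or alignment |
|---|---|---|---|
| Plaster block (the larger) | Near bay | 5–6 mm along, 2.5 mm across | Under about 0.025 rad |
| Charcoal block | Far bay | About 1 mm | Under about 0.02 rad |
| Jar A | Far well | Within about 2 mm | Under about 0.03 rad |
| Jar B | Near well | Within about 1.5 mm | Under about 0.015 rad |
| File | Rest | About 2 mm along, 3 mm across | Aligned with the rest |

- **Plaster block position:** I placed it off-centre on purpose, to keep it and the gripper clear of the solder station and its cable. All offsets are inside the limits.
- **File attempts:** The first two closings and one trial closing shut above the file. The fingertips sit about 22 mm higher than the reported tool point, which all three cameras confirmed. The file did not move, and I corrected for this in every later grasp.
- **Weaker checks:** The side camera could not see the file's handle behind a pole, so the final handle check rests on the scene camera. My last file-check script crashed on that missing view. In the last check the networks found only part of the tweezers in the scene view and missed them in the side view. The pictures show them lying where they were, but I have no exact final position for them.

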